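# Ready the pipe maker's wind tester and draw one test stroke

### The arm

A 6-joint arm with a two-finger parallel gripper is mounted at the origin on the work surface. World frame = base frame: x ahead of the robot, y to its left, z up, the work surface at z = 0. Lengths are in m, angles in degrees, forces in N, time in s.
With the tool pointing down it reaches from about 0.4 to 0.825 m from the base axis. Payload 7 kg.
Tool frame: the origin (TCP) lies on the centre line of the jaws, within the pads' length; the fingertips stand 22 mm ahead of it and the grasp point (between the pads) lies 3 mm ahead of it (ctrl.finger_overhang is the distance from the TCP to the fingertips, in m); z points along the fingers, y is the line along which they close (so a half turn about z gives the same grasp; the last joint's range is limited). The gripper opens to 88 mm and grips with 3 to 60 N. Pads are 19 mm wide; open, the fingers measure 130 mm over their backs; the gripper's body (78 mm by 193 mm) begins 47 mm behind the grasp point.
Start: joints at [-51.56, 20.546, 0.682, 0, -70.136, -16.507], TCP at [0.252, -0.626, 0.249] pointing down, gripper open.
Joint ranges: [-176.03, 176.03], [-82.01, 121.73], [-58.28, 71.71], [-173.87, 95.51], [-174.79, -0.11], [-173.66, 173.66]. Speed limits (degrees/s): [136.94, 136.94, 172.46, 180, 180, 180].

### API

Orientations are given as [roll, pitch, yaw] about the fixed x, y, z axes, in that order (R = Rz(yaw) Ry(pitch) Rx(roll)).
In Python, from plant import ctrl gives the robot as it stands. The module is installed in compiled form; this text tells all that it offers.
- The arm moves only by the shell command python3 -m creep 'ROWS'. ROWS is JSON, a list of rows, each an object with "grip": the closure, from 0 (fully open) to 1 (shut); "delta_pos": the shift along the tool's x, y, z scaled (see below), a list of three; "rotation": the turn, a rotation vector about the tool's x, y, z scaled (see below), a list of three. A call has 1 to 5 rows; each row is the pose to reach, as a shift and turn from the pose commanded when the call began, along the tool's axes at that moment; what a row does not reach only later rows make up. The controller multiplies each number of a shift by 10 cm and each number of a turn by pi/2 rad. A row lasts 1/10 s, in which the tool goes at most 50 mm and 8.59 degrees, less where a joint would pass 70% of its speed; a pose out of reach is approached as far as the arm can. A call with a number of a shift or a turn outside -1 to 1 is refused whole. A call with a gripper value outside its range is refused whole. The fingers move at their own pace and stop on an object; the grip force is fixed at half the most. Time passes only in rows, so rows that repeat a pose let the fingers close. It gives the time, the measured TCP pose, the force, the opening and the grip force at its end, in the units of the state.
- ctrl.get_obs(): the state, without advancing time (a new reading comes with each control period).
- ctrl.snapshot(name): name is "scene" or "side" or "wrist"; returns a dict with "color" (400x640x3 uint8, red, green, blue), "intrinsics" (3x3 intrinsics, pixels), "distortion" ([k1, k2, p1, p2, k3] as OpenCV has them; the pictures are not rectified), "R" (3x3) and "t" (3): a world point X has camera coordinates R X + t. Camera axes: x right, y down, z forward; pixel columns grow to the right and rows downward; lengths in m; the calibration is good to about 2 mm. A picture is of the moment at which its call begins. There is no depth.
- ctrl.close_job(): hands the job in; it is judged then, once.
The state is a dict: "clock": time; "joint_pos": joint angles; "qvel": joint speeds; "tau": joint torques, N m; "tool_pos": TCP position; "orientation": TCP orientation; "force": force on the tool from outside, world axes, zero at the start; "moment": the same for the moment, N m; "opening": finger opening in m; "gripper_force": force on a finger pad.
Only numpy, scipy, OpenCV 4.12 (cv2) and the standard library are available. Lean on these libraries where they do the work, as an engineer would, in place of code of your own. Each camera call takes 0.05 s, during which the arm holds its last target. There are 200 camera calls.

### The job

Take one reading on the organ-pipe wind tester: tip the lid of the dust pot up by its tab while its far edge still rests on the rim, lift it off and lay it flat on the felt mat, then push the hanging brush down to the pot's floor, up until its end nears the rim and down to the floor again, and hang it back on its fork. Put the lid back flat on the pot and stand every knobbed brass weight upright in the steel pan (any that get knocked about must be back in it at the end); only when brush, lid and weights are all in place, draw the spring gauge's handle out until its pointer lines up with the brass marker, going no more than about a centimetre past it, hold it there for two seconds, and ease it fully home under control, never letting it snap back. Leave the cones, wooden block, jar and metal sleeve where they are.

Things in the scene. Friction and masses are not known exactly. Their poses are not given: they have to be found in the camera images.
- pot: Dust pot: upright aluminium cup fixed to the bench, outer diameter 84 mm, inner diameter 78 mm, rim 90 mm above the bench, inner floor 6 mm above it, on a 104 mm foot plate 4 mm thick; a short brass spout sticks out 90 mm from the axis to its own +x side at 30 mm height. Origin at the centre of its underside, z up.
- lid: Loose aluminium lid over the pot's rim, 0.10 kg: outer diameter 96 mm, 12 mm high (4 mm disc over an 8 mm deep skirt of inner diameter 90 mm, so 3 mm play round the pot); its tab is described at lid_tab. Origin on the axis at the skirt's lower edge, z up: 82 mm above the bench when seated, 3 mm when on the mat.
- lid_tab (a point): Middle of the top of the lid's upright wooden tab: 28 mm long radially (lid's x), 10 mm thick (lid's y), 30 mm tall (12 to 42 mm above the lid's origin), centre 32 mm from the axis on the lid's own -x side, which points roughly to the robot.
- mat: Grey felt mat, 140 x 140 x 3 mm, fixed and bare; the lid is laid here. Origin at the centre of its underside.
- stand: Fixed wooden stand, foot 110 x 90 x 8 mm, post 50 mm to the +x side of the origin, carrying a steel fork open to its own -x side (roughly to the robot): two level tines along x, 6 mm thick, tops 130 mm up, ending 27 mm on the -x side of the origin, with an 18 mm slot between. Origin on the bench under the hanging brush; z up.
- fork_seat (a point): Point in the slot, level with the top of the tines (130 mm up), where the brush's axis belongs.
- brush: Bottle brush, 190 mm, 0.09 kg, hanging upright: stiff bristle head 44 mm wide from 0 to 62 mm, 8 mm rod, a 40 mm collar disc from 110 to 115 mm (rests on the tines), round wooden handle 20 mm thick from 115 to 190 mm. The head cannot pass up between the tines: lift 10 to 20 mm, then carry it out of the slot's open end. Origin at the lower end, z up the handle.
- brush_collar (a point): Centre of the underside of the collar, 110 mm above the tip; it coincides with fork_seat when hung.
- pan: Steel weight pan fixed to the bench: open tray 150 mm (own x) by 200 mm (own y), rim 16 mm high, walls 5 mm, floor 5 mm thick. Origin at the centre of its underside.
- weight1: Loose brass weight, 0.3 kg (varies), one of up to four alike (some may be absent), standing on the bench: disc 46 mm diameter, 22 mm high, with a round knob 18 mm in diameter on it from 22 to 52 mm. Origin at the centre of its underside, z up.
- weight2: Loose brass weight, 0.3 kg (varies), one of up to four alike (some may be absent), standing on the bench: disc 46 mm diameter, 22 mm high, with a round knob 18 mm in diameter on it from 22 to 52 mm. Origin at the centre of its underside, z up.
- weight3: Loose brass weight, 0.3 kg (varies), one of up to four alike (some may be absent), standing on the bench: disc 46 mm diameter, 22 mm high, with a round knob 18 mm in diameter on it from 22 to 52 mm. Origin at the centre of its underside, z up.
- weight4: Loose brass weight, 0.3 kg (varies), one of up to four alike (some may be absent), standing on the bench: disc 46 mm diameter, 22 mm high, with a round knob 18 mm in diameter on it from 22 to 52 mm. Origin at the centre of its underside, z up.
- gauge: Spring gauge fixed to the bench: grey housing 120 x 70 x 60 mm; from its front (own -x, towards the robot) comes a sprung 12 mm rod, axis 25 mm up, with an upright handle plate. A white scale bar (22 mm wide, 10 mm high) runs forward beside the rod, 47 mm to its -y side. Origin at the centre of the housing's underside.
- slide (a joint): How far the handle is drawn out along the gauge's own -x, in m: 0 home, stop at 0.11. The spring pulls home with about 3.3 N at home plus 1.1 N per 10 mm; let go, it snaps back.
- handle (a point): Middle of the top of the wooden handle plate, 83 mm above the bench; the plate is 12 mm thick along the pull, 50 mm wide across it, reaches from 13 to 83 mm above the bench, and stands at home with its centre 55 mm in front of the housing.
- pointer (a point): Underside of the thin dark pointer that moves with the handle over the scale bar; it lies in the plane of the middle of the handle plate, 47 mm to the -y side.
- marker: Brass marker clip, 5 mm wide along the scale, set across the scale bar in front of the pointer; its place varies. Origin at the middle of its underside; axes parallel to the gauge's: the pointer is at the mark when it has the same x in these axes.
- cone1: Brass voicing cone, 36 mm wide, 75 mm high, loose; leave it standing.
- cone2: Brass voicing cone, 60 mm wide, 110 mm high, loose; leave it.
- cone3: Brass voicing cone, 48 mm wide, 90 mm high, loose; leave it.
- block: Wooden block 120 x 35 x 30 mm, loose; leave it.
- jar: Amber glass jar, 64 mm wide, 80 mm high, loose; leave it.
- collar: Short aluminium sleeve, 60 mm wide and high, loose; leave it.
Not all that is in view belongs to the job. Leave any orange look-alike of the brush alone.

How it is judged:
By the outcome, as a careful person would: the job done as asked, in the order asked, and still so for the second after the job is handed in, with the robot touching nothing.
Of weight1, weight2, weight3, weight4 only 2 to 4 are there at a start; the rules pass over those that are not, and their reading is None.
At some moment in a run one of weight1, weight2, weight3, weight4 may be knocked a few centimetres aside while the robot is not near it.
It also fails if it takes over 210 s, if anything falls off the work surface, if the arm or the gripper's body presses on something with over 40 N, if the wrist force passes 120 N, or if a joint passes its speed limit or range.

## Working session

There is one attempt and no reset: what is moved stays moved. The work goes in short steps, Python scripts to look and compute and a shell command to move; the robot and the scene stay as the last step left them, time stands still between calls to the robot, and variables do not carry over. Pictures are saved under pics/ and viewed, at most 14 in all, crops included, and the job is handed in when it is done.

```bash
mkdir -p pics; cat > h.py <<'E'
import numpy as np, cv2, json
from plant import ctrl
from scipy.spatial.transform import Rotation as Ro
def snap(n,f=None):
    s=ctrl.snapshot(n)
    if f: cv2.imwrite('pics/'+f,s['color'][:,:,::-1])
    return s
def ray(s,px):
    K=np.array(s['intrinsics']);d=np.array(s['distortion'])
    u=cv2.undistortPoints(np.array([[px]],float),K,d)[0,0]
    R=np.array(s['R']);t=np.array(s['t'])
    return -R.T@t, R.T@np.array([u[0],u[1],1.])
def plane(s,px,z):
    o,v=ray(s,px); return o+v*(z-o[2])/v[2]
def tri(*sp):
    A=np.zeros((3,3));b=np.zeros(3)
    for s,p in sp:
        o,v=ray(s,p);v=v/np.linalg.norm(v);M=np.eye(3)-np.outer(v,v);A+=M;b+=M@o
    X=np.linalg.solve(A,b); return X
def proj(s,X):
    R=np.array(s['R']);t=np.array(s['t'])
    return cv2.projectPoints(np.array([X],float),cv2.Rodrigues(R)[0],t,np.array(s['intrinsics']),np.array(s['distortion']))[0][0,0]
def pose():
    o=ctrl.get_obs(); return np.array(o['tool_pos']),Ro.from_euler('xyz',o['orientation'],degrees=True)
def go(p,yaw=None,tilt=None):
    """shift/turn in tool units from present pose to target position, tool down w/ yaw"""
    q,R=pose(); d=R.inv().apply(np.array(p)-q)/0.1
    out=[d.round(3).tolist()]
    if yaw is not None:
        T=Ro.from_euler('xyz',[180,0,yaw],degrees=True)
        out.append(((R.inv()*T).as_rotvec()/(np.pi/2)).round(4).tolist())
    return out
E
python3 - <<'E'
from h import *
for n in('scene','side','wrist'):
    s=snap(n,n+'0.png'); print(n,(-np.array(s['R']).T@np.array(s['t'])).round(3))
    np.save('pics/'+n+'0.npy',s,allow_pickle=True)
o=ctrl.get_obs();print(o)
E
```

```text
scene [ 1.131 -0.12   1.002]
side [ 0.495 -1.098  0.903]
wrist [ 0.183 -0.653  0.383]
{'clock': 0.15, 'joint_pos': array([-5.15589649e+01,  2.05817251e+01,  6.46463778e-01, -1.41670267e-02,
       -7.01370457e+01, -1.65069904e+01]), 'qvel': array([ 0.07763898, -0.05290102,  0.21024276,  0.06775125, -0.0295754 ,
       -0.05844604]), 'tau': array([-8.43662237e-04, -5.83275211e+01,  2.93289918e+01,  7.00111896e+00,
        8.75964324e-03, -1.06027665e-04]), 'tool_pos': array([ 0.25198599, -0.62583118,  0.24784741]), 'orientation': array([ 1.79926888e+02, -7.77570595e-03, -1.58070772e+02]), 'force': array([-0.99580509, -0.19917684,  0.35909717]), 'moment': array([ 0.01153257,  0.02376565, -0.00630116]), 'gripper_force': 0.0, 'opening': 0.08767594569107029}
```

View pics/scene0.png

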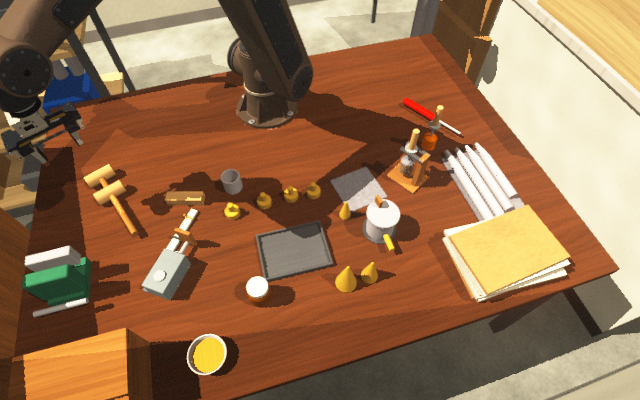

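View pics/side0.png

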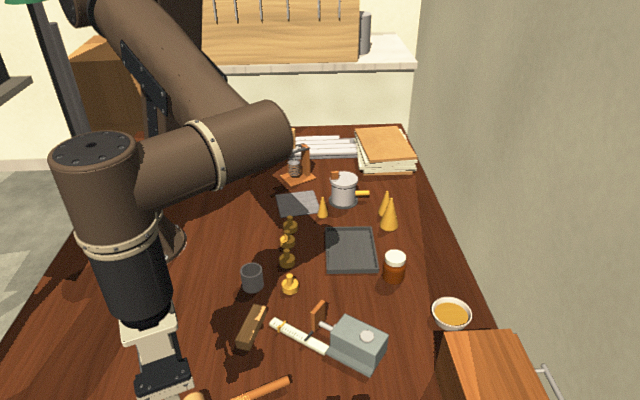

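```bash
python3 - <<'E'
from h import *
a=cv2.imread('pics/scene0.png')
c1=cv2.resize(a[95:245,325:460],None,fx=4,fy=4,interpolation=cv2.INTER_CUBIC)[:600,:400*1]
c1=cv2.resize(a[95:245,325:455],(400,462),interpolation=cv2.INTER_CUBIC)
c2=cv2.resize(a[170:300,140:253],(400,460),interpolation=cv2.INTER_CUBIC)
m=np.zeros((462,800,3),np.uint8);m[:,:400]=c1;m[:460,400:]=c2
cv2.imwrite('pics/crop1.png',m)
s=np.load('pics/scene0.npy',allow_pickle=True).item()
print(s['intrinsics'],s['distortion'])
for n,p,z in [('w1',(232,217),0),('w2',(264,206),0),('w3',(291,199),0),('w4',(313,195),0),('lid',(382,215),.094),('tab',(379,200),.12),('stand',(408,178),0),('brushtop',(415,130),.21),('mat',(358,188),.003),('pan',(294,250),.016),('gauge',(166,272),.06),('handle',(186,230),.08),('marker',(191,215),.04),('cone',(345,215),0)]:
    print(n,plane(s,p,z).round(3))
E
```

```text
[[372.98626546   0.         317.82788448]
 [  0.         372.98626546 202.9284797 ]
 [  0.           0.           1.        ]] [-0.04936442  0.          0.          0.          0.        ]
w1 [ 0.464 -0.214  0.   ]
w2 [ 0.453 -0.108  0.   ]
w3 [ 0.452 -0.018  0.   ]
w4 [0.458 0.054 0.   ]
lid [0.646 0.207 0.094]
tab [0.611 0.208 0.12 ]
stand [0.485 0.38  0.   ]
brushtop [0.465 0.369 0.21 ]
mat [0.477 0.204 0.003]
pan [ 0.64  -0.057  0.016]
gauge [ 0.625 -0.412  0.06 ]
handle [ 0.521 -0.341  0.08 ]
marker [ 0.446 -0.33   0.04 ]
cone [0.561 0.129 0.   ]
```

View pics/crop1.png

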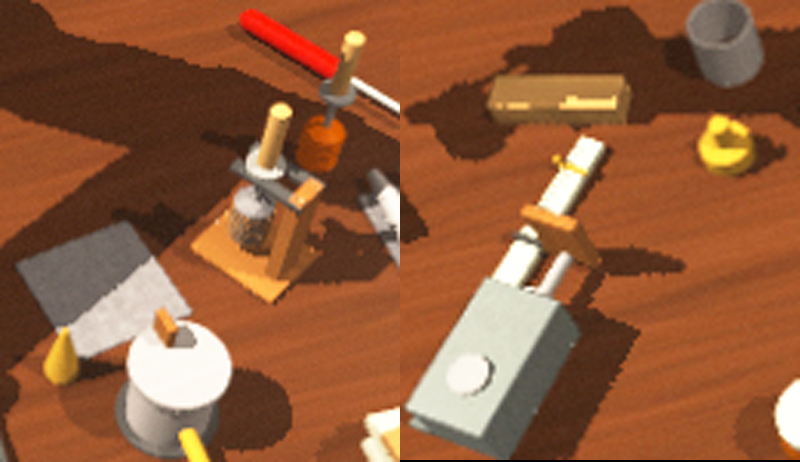

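```bash
python3 -m creep '[{"grip":0,"delta_pos":[0,0,-0.9],"rotation":[0,0,0.2437]},{"grip":0,"delta_pos":[0,0,-0.9],"rotation":[0,0,0.2437]},{"grip":0,"delta_pos":[0,0,-0.9],"rotation":[0,0,0.2437]}]'
python3 -m creep '[{"grip":0,"delta_pos":[-0.5,1,0],"rotation":[0,0,0]},{"grip":0,"delta_pos":[-0.5,1,0],"rotation":[0,0,0]},{"grip":0,"delta_pos":[-0.5,1,0],"rotation":[0,0,0]}]'
python3 -m creep '[{"grip":0,"delta_pos":[-0.5,1,0],"rotation":[0,0,0]},{"grip":0,"delta_pos":[-0.5,1,0],"rotation":[0,0,0]},{"grip":0,"delta_pos":[-0.5,1,0],"rotation":[0,0,0]}]'
python3 -m creep '[{"grip":0,"delta_pos":[-0.5,1,0],"rotation":[0,0,0]},{"grip":0,"delta_pos":[-0.5,1,0],"rotation":[0,0,0]},{"grip":0,"delta_pos":[-0.5,1,0],"rotation":[0,0,0]}]'
python3 - <<'E'
from h import *
s=snap('wrist','w1.png');np.save('pics/w1.npy',s,allow_pickle=True)
R=np.array(s['R']);print(R.round(3),-R.T@s['t'],s['intrinsics'],pose()[0],go(pose()[0],180))
E
```

```text
clock: 0.45
tool_pos: [0.2526, -0.6282, 0.3455]
orientation: [-179.5, 0.2, 179.7]
force: [0.2, -0.5, -0.4]
opening: 0.0877
gripper_force: 0.0
clock: 0.75
tool_pos: [0.3032, -0.523, 0.339]
orientation: [180.0, 0.1, -179.9]
force: [-0.7, -1.4, 0.4]
opening: 0.0875
gripper_force: 0.0
clock: 1.05
tool_pos: [0.3533, -0.4231, 0.3389]
orientation: [180.0, 0.1, -179.9]
force: [-0.0, 1.0, 0.4]
opening: 0.0879
gripper_force: 0.0
clock: 1.35
tool_pos: [0.4034, -0.3233, 0.3387]
orientation: [180.0, 0.0, -179.8]
force: [-0.4, -0.2, 0.0]
opening: 0.0877
gripper_force: 0.0
[[-0.002  1.     0.   ]
 [ 0.962  0.002  0.274]
 [ 0.274  0.001 -0.962]] [ 0.32872293 -0.32304176  0.47418111] [[295.17063231   0.         320.45080795]
 [  0.         295.17063231 201.84628609]
 [  0.           0.           1.        ]] [ 0.40345358 -0.32355409  0.33878039] [[0.0, 0.0, 0.0], [0.0002, 0.0005, 0.002]]
```

View pics/w1.png

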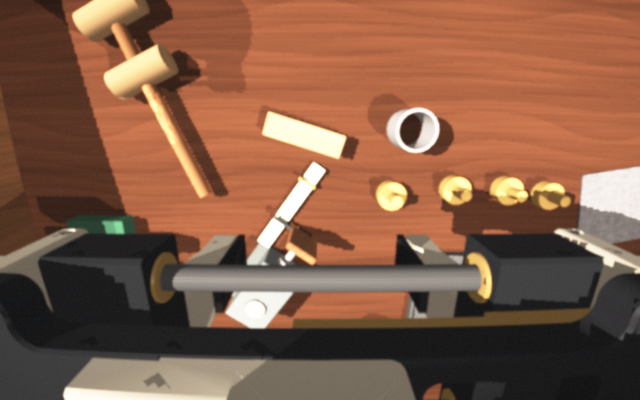

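```bash
cat > sv.py <<'E'
import sys
from h import *
for a in sys.argv[2:]:
    s=snap(a,sys.argv[1]+a[0]+'.png');np.save('pics/'+sys.argv[1]+a[0]+'.npy',s,allow_pickle=True)
print(pose()[0].round(4))
E
m(){ :; }
python3 -m creep '[{"grip":0,"delta_pos":[-0.5,0.91,0],"rotation":[0,0,0]},{"grip":0,"delta_pos":[-0.5,0.91,0],"rotation":[0,0,0]},{"grip":0,"delta_pos":[-0.5,0.91,0],"rotation":[0,0,0]}]' >/dev/null
python3 -m creep '[{"grip":0,"delta_pos":[-0.5,0.91,0],"rotation":[0,0,0]},{"grip":0,"delta_pos":[-0.5,0.91,0],"rotation":[0,0,0]},{"grip":0,"delta_pos":[-0.5,0.91,0],"rotation":[0,0,0]}]' >/dev/null
python3 -m creep '[{"grip":0,"delta_pos":[-0.5,0.91,0],"rotation":[0,0,0]},{"grip":0,"delta_pos":[-0.5,0.91,0],"rotation":[0,0,0]},{"grip":0,"delta_pos":[-0.5,0.91,0],"rotation":[0,0,0]},{"grip":0,"delta_pos":[-0.5,0.91,0],"rotation":[0,0,0]}]' >/dev/null
python3 sv.py v2 wrist
python3 -m creep '[{"grip":0,"delta_pos":[-0.37,0.83,0],"rotation":[0,0,0]},{"grip":0,"delta_pos":[-0.37,0.83,0],"rotation":[0,0,0]},{"grip":0,"delta_pos":[-0.37,0.83,0],"rotation":[0,0,0]}]' >/dev/null
python3 -m creep '[{"grip":0,"delta_pos":[-0.37,0.83,0],"rotation":[0,0,0]},{"grip":0,"delta_pos":[-0.37,0.83,0],"rotation":[0,0,0]},{"grip":0,"delta_pos":[-0.37,0.83,0],"rotation":[0,0,0]}]' >/dev/null
python3 -m creep '[{"grip":0,"delta_pos":[-0.37,0.83,0],"rotation":[0,0,0]},{"grip":0,"delta_pos":[-0.37,0.83,0],"rotation":[0,0,0]},{"grip":0,"delta_pos":[-0.37,0.83,0],"rotation":[0,0,0]},{"grip":0,"delta_pos":[-0.37,0.83,0],"rotation":[0,0,0]}]' >/dev/null
python3 sv.py v3 wrist scene side
python3 -m creep '[{"grip":0,"delta_pos":[0.1,0.8,0],"rotation":[0,0,0]},{"grip":0,"delta_pos":[0.1,0.8,0],"rotation":[0,0,0]},{"grip":0,"delta_pos":[0.1,0.8,0],"rotation":[0,0,0]},{"grip":0,"delta_pos":[0.1,0.8,0],"rotation":[0,0,0]}]' >/dev/null
python3 sv.py v4 wrist
python3 - <<'E'
from h import *
a=[cv2.imread(f'pics/v{i}w.png')[:240,:] for i in(2,3,4)]
b=np.vstack(a)[:,:]; print(b.shape)
cv2.imwrite('pics/m1.png',cv2.resize(b,(533,600),interpolation=cv2.INTER_AREA))
E
```

```text
[ 0.552  -0.0539  0.3381]
[0.663  0.1939 0.3392]
[0.653  0.2747 0.3392]
(720, 640, 3)
```

View pics/m1.png

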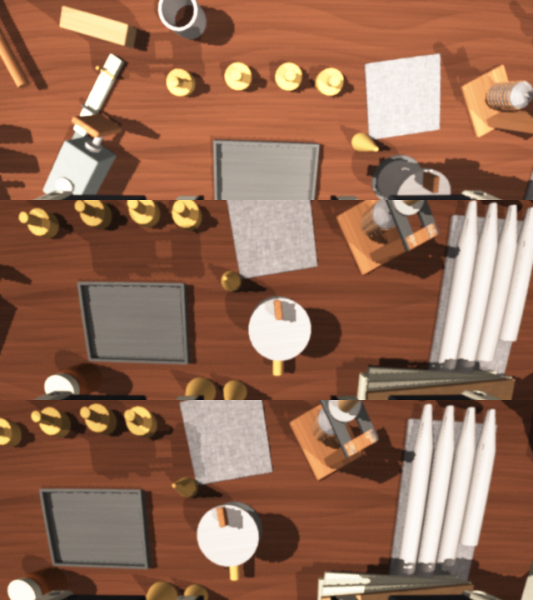

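```bash
cat > lid.py <<'E'
from h import *
L={};S={}
for v in('v3','v4'):
    s=np.load(f'pics/{v}w.npy',allow_pickle=True).item();S[v]=s;im=s['color'];hsv=cv2.cvtColor(im,cv2.COLOR_RGB2HSV)
    m=((hsv[...,1]<45)&(hsv[...,2]>190)).astype(np.uint8)
    c0=(336,154) if v=='v3' else (274,162)
    w=np.zeros_like(m);cv2.circle(w,c0,55,1,-1)
    cs,_=cv2.findContours(m*w,0,2);c=max(cs,key=cv2.contourArea);h=cv2.convexHull(c);e=cv2.fitEllipse(h)
    P=plane(s,e[0],.094);print(v,'lid ell',e,P.round(4))
    t=((hsv[...,0]<16)&(hsv[...,1]>110)&(hsv[...,2]>90)).astype(np.uint8);w[:]=0;cv2.circle(w,(c0[0],c0[1]-14),28,1,-1)
    cs,_=cv2.findContours(t*w,0,2);c=max(cs,key=cv2.contourArea)
    print(' tab',cv2.contourArea(c),cv2.minAreaRect(c),cv2.boundingRect(c)); L[v]=(e[0])
    cr=im[c0[1]-50:c0[1]+50,c0[0]-50:c0[0]+50]
    cv2.imwrite(f'pics/t{v}.png',cv2.resize(cr,(400,400),interpolation=cv2.INTER_CUBIC)[:,:,::-1])
print('tri lid',tri((S['v3'],L['v3']),(S['v4'],L['v4'])))
cv2.imwrite('pics/tab.png',np.hstack([cv2.imread('pics/tv3.png'),cv2.imread('pics/tv4.png')]))
E
python3 lid.py
```

```text
v3 lid ell ((335.5128479003906, 154.76950073242188), (73.92362213134766, 74.52394104003906), 29.477195739746094) [0.6336 0.2141 0.094 ]
 tab 149.0 ((333.767333984375, 131.17327880859375), (22.388336181640625, 8.05980110168457), 84.2894058227539) (329, 120, 10, 23)
v4 lid ell ((273.3314208984375, 162.35153198242188), (71.48385620117188, 74.24329376220703), 131.20782470703125) [0.6334 0.2148 0.094 ]
 tab 159.5 ((265.7567443847656, 140.04054260253906), (22.35826301574707, 8.38434886932373), 80.53767395019531) (261, 129, 11, 23)
tri lid [0.63398863 0.21426037 0.0906285 ]
```

View pics/tab.png

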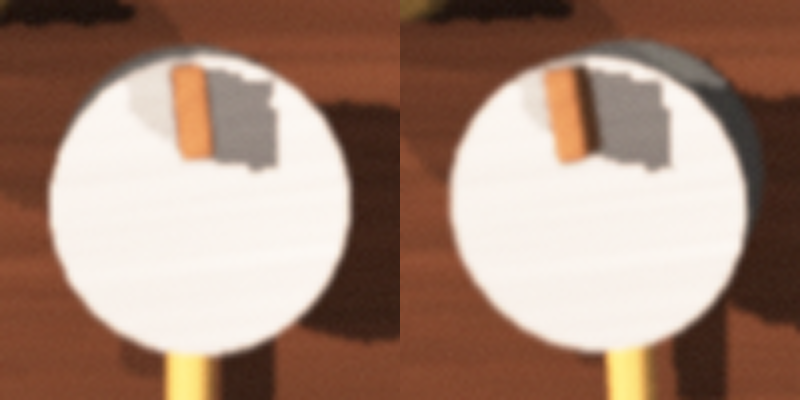

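```bash

python3 -m creep '[{"grip":0,"delta_pos":[0.1,0.7,0],"rotation":[0,0,0]},{"grip":0,"delta_pos":[0.1,0.7,0],"rotation":[0,0,0]},{"grip":0,"delta_pos":[0.1,0.7,0],"rotation":[0,0,0]},{"grip":0,"delta_pos":[0.1,0.7,0],"rotation":[0,0,0]}]' >/dev/null
python3 sv.py v5 wrist
python3 -m creep '[{"grip":0,"delta_pos":[0.2,0.7,0],"rotation":[0,0,0]},{"grip":0,"delta_pos":[0.2,0.7,0],"rotation":[0,0,0]},{"grip":0,"delta_pos":[0.2,0.7,0],"rotation":[0,0,0]},{"grip":0,"delta_pos":[0.2,0.7,0],"rotation":[0,0,0]}]' >/dev/null
python3 sv.py v6 wrist
cat >> lid.py <<'E'
a,b=(333.77,131.17),(265.76,140.04)
print('tab tri',tri((S['v3'],a),(S['v4'],b)))
for v,r in(('v3',((333.767,131.173),(22.39,8.06),84.289)),('v4',((265.757,140.04),(22.36,8.38),80.54))):
    p=[plane(S[v],q,.124) for q in cv2.boxPoints(r)]
    print(plane(S[v],r[0],.124).round(4),[np.linalg.norm(p[i]-p[i-1]).round(4) for i in range(2)],[np.degrees(np.arctan2(*(p[i]-p[i-1])[1::-1])).round(1) for i in range(2)])
# weights (knob centroid, disc) , mat, pan
def blob(v,cond,c0,r,pick=max):
    im=S[v]['color'];hsv=cv2.cvtColor(im,cv2.COLOR_RGB2HSV)
    m=cond(hsv).astype(np.uint8);w=np.zeros_like(m);cv2.circle(w,c0,r,1,-1)
    cs,_=cv2.findContours(m*w,0,2);return max(cs,key=cv2.contourArea)
S['v2']=np.load('pics/v2w.npy',allow_pickle=True).item()
gray=lambda h:(h[...,1]<60)&(h[...,2]>110)
c=blob('v2',gray,(484,115),75);r=cv2.minAreaRect(c);print('mat',r,plane(S['v2'],r[0],.003).round(4),[plane(S['v2'],q,.003)[:2].round(3) for q in cv2.boxPoints(r)])
E
python3 lid.py | tail -4
python3 - <<'E'
import cv2,numpy as np
a=[cv2.imread(f'pics/v{i}w.png')[0:240,200:600] for i in(5,6)]
cv2.imwrite('pics/br.png',cv2.resize(np.hstack(a),None,fx=1,fy=1))
E
```

```text
[0.6433 0.3448 0.3389]
[0.6234 0.4149 0.3388]
tab tri [0.60323195 0.21056581 0.11737365]
[0.6029 0.2103 0.124 ] [np.float64(0.0254), np.float64(0.0092)] [np.float64(-173.8), np.float64(95.6)]
[0.6029 0.2118 0.124 ] [np.float64(0.0257), np.float64(0.0098)] [np.float64(-173.2), np.float64(98.8)]
mat ((485.2981872558594, 115.29306030273438), (97.84484100341797, 90.8137435913086), 86.77547454833984) [0.4703 0.2047 0.003 ] [array([0.404, 0.122]), array([0.393, 0.263]), array([0.542, 0.298]), array([0.552, 0.145])]
```

View pics/br.png

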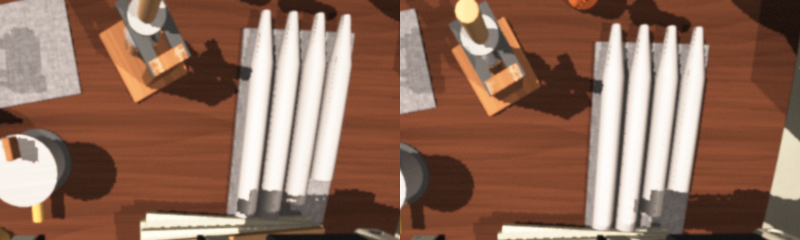

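```bash

python3 -m creep '[{"grip":0,"delta_pos":[0.07,-0.7,0.2],"rotation":[0,0,-0.0722]},{"grip":0,"delta_pos":[0.07,-0.7,0.2],"rotation":[0,0,-0.0722]},{"grip":0,"delta_pos":[0.07,-0.7,0.2],"rotation":[0,0,-0.0722]}]' >/dev/null
python3 -m creep '[{"grip":0,"delta_pos":[0.1,-0.7,0.6],"rotation":[0,0,0]},{"grip":0,"delta_pos":[0.1,-0.7,0.6],"rotation":[0,0,0]},{"grip":0,"delta_pos":[0.1,-0.7,0.6],"rotation":[0,0,0]}]' >/dev/null
python3 -m creep '[{"grip":0,"delta_pos":[0.1,-0.5,0.6],"rotation":[0,0,0]},{"grip":0,"delta_pos":[0.1,-0.5,0.6],"rotation":[0,0,0]},{"grip":0,"delta_pos":[0.1,-0.5,0.6],"rotation":[0,0,0]},{"grip":0,"delta_pos":[0.1,-0.5,0.6],"rotation":[0,0,0]}]'
python3 -c "
from h import *
print(go((.603,.211,.119),-173.5))"
```

```text
clock: 5.95
tool_pos: [0.6106, 0.2238, 0.1993]
orientation: [-180.0, 0.1, -173.6]
force: [0.5, 0.2, 0.3]
opening: 0.0874
gripper_force: 0.0
[[0.091, -0.119, 0.803], [-0.0001, 0.0006, -0.0008]]
```

```bash

python3 -m creep '[{"grip":0.3,"delta_pos":[0.09,-0.12,0.3],"rotation":[0,0,0]},{"grip":0.5,"delta_pos":[0.09,-0.12,0.6],"rotation":[0,0,0]},{"grip":0.5,"delta_pos":[0.09,-0.12,0.8],"rotation":[0,0,0]},{"grip":0.5,"delta_pos":[0.09,-0.12,0.8],"rotation":[0,0,0]}]'
python3 -m creep '[{"grip":1,"delta_pos":[0,0,0],"rotation":[0,0,0]},{"grip":1,"delta_pos":[0,0,0],"rotation":[0,0,0]},{"grip":1,"delta_pos":[0,0,0],"rotation":[0,0,0]},{"grip":1,"delta_pos":[0,0,0],"rotation":[0,0,0]},{"grip":1,"delta_pos":[0,0,0],"rotation":[0,0,0]}]'
python3 -m creep '[{"grip":1,"delta_pos":[0,0,0],"rotation":[0,0,0]},{"grip":1,"delta_pos":[0,0,0],"rotation":[0,0,0]},{"grip":1,"delta_pos":[0,0,0],"rotation":[0,0,0]},{"grip":1,"delta_pos":[0,0,0],"rotation":[0,0,0]},{"grip":1,"delta_pos":[0,0,0],"rotation":[0,0,0]}]'
python3 -c "
from h import *
# tip steps about far rim pivot, in tool units
q,R=pose(); lid=np.array([.6345,.2145]);u=np.array([np.cos(np.radians(6.5)),np.sin(np.radians(6.5))])
piv=np.array([*(lid+.0425*u),.090]);ax=np.array([-u[1],u[0],0])
for a in (4,8,12,15):
    r=Ro.from_rotvec(np.radians(a)*ax); p=piv+r.apply(q-piv)
    print(a,(R.inv().apply(p-q)/.1).round(3),((R.inv()*r*R).as_rotvec()/(np.pi/2)).round(4))
"
```

```text
clock: 6.35
tool_pos: [0.6027, 0.212, 0.1181]
orientation: [-180.0, -0.0, -173.5]
force: [-0.3, 0.7, 0.3]
opening: 0.0612
gripper_force: 0.0
clock: 6.85
tool_pos: [0.6024, 0.2116, 0.1191]
orientation: [180.0, 0.0, -173.5]
force: [-0.6, -0.2, 0.2]
opening: 0.0211
gripper_force: 0.0
clock: 7.35
tool_pos: [0.6023, 0.2113, 0.1187]
orientation: [-180.0, 0.0, -173.5]
force: [-1.3, -1.0, 3.0]
opening: 0.01
gripper_force: 30.0
4 [-0.022 -0.    -0.052] [ 0.      0.0444 -0.    ]
8 [-0.047 -0.    -0.101] [ 0.      0.0889 -0.    ]
12 [-0.076 -0.    -0.149] [ 0.      0.1333 -0.    ]
15 [-0.1   -0.    -0.184] [ 0.      0.1667 -0.    ]
```

```bash

python3 -m creep '[{"grip":1,"delta_pos":[-0.011,0,-0.026],"rotation":[0,0.0222,0]},{"grip":1,"delta_pos":[-0.022,0,-0.052],"rotation":[0,0.0444,0]},{"grip":1,"delta_pos":[-0.034,0,-0.077],"rotation":[0,0.0666,0]},{"grip":1,"delta_pos":[-0.047,0,-0.101],"rotation":[0,0.0889,0]},{"grip":1,"delta_pos":[-0.047,0,-0.101],"rotation":[0,0.0889,0]}]'
python3 sv.py tip side scene wrist
python3 -c "
from h import *
q,R=pose(); u=np.array([np.cos(np.radians(6.5)),np.sin(np.radians(6.5))])
piv=np.array([*(np.array([.6345,.2145])+.0425*u),.090]);ax=np.array([-u[1],u[0],0])
for a in (2,4,6):
    r=Ro.from_rotvec(np.radians(a)*ax); p=piv+r.apply(q-piv)
    print(a,(R.inv().apply(p-q)/.1).round(3),((R.inv()*r*R).as_rotvec()/(np.pi/2)).round(4))
a=cv2.imread('pics/tips.png')[140:230,290:400];b=cv2.imread('pics/tips.png')
cv2.imwrite('pics/tipc.png',cv2.resize(a,(660,540),interpolation=cv2.INTER_CUBIC))
"
```

```text
clock: 7.85
tool_pos: [0.6078, 0.2121, 0.1285]
orientation: [180.0, -8.0, -173.5]
force: [-2.0, 0.3, 2.1]
opening: 0.0096
gripper_force: 30.0
[0.6073 0.2121 0.1285]
2 [-0.01   0.    -0.026] [0.     0.0222 0.    ]
4 [-0.022  0.    -0.051] [0.     0.0444 0.    ]
6 [-0.034  0.    -0.076] [0.     0.0667 0.    ]
```

View pics/tipc.png

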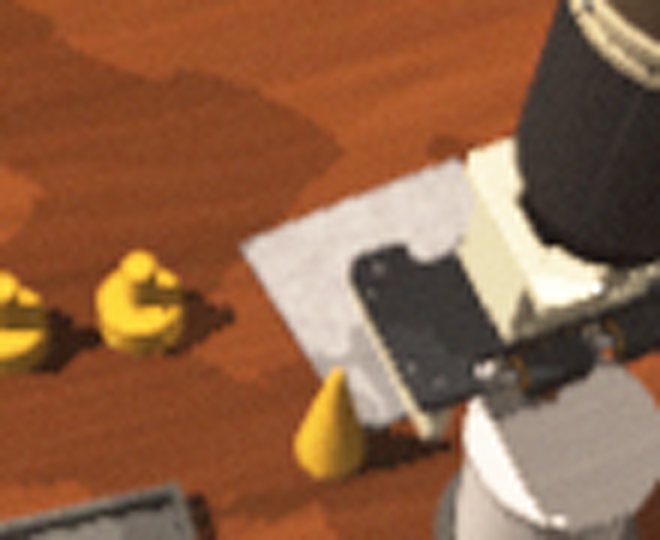

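```bash

python3 -m creep '[{"grip":1,"delta_pos":[-0.01,0,-0.026],"rotation":[0,0.0222,0]},{"grip":1,"delta_pos":[-0.022,0,-0.051],"rotation":[0,0.0444,0]},{"grip":1,"delta_pos":[-0.034,0,-0.076],"rotation":[0,0.0667,0]},{"grip":1,"delta_pos":[-0.034,0,-0.076],"rotation":[0,0.0667,0]},{"grip":1,"delta_pos":[-0.034,0,-0.076],"rotation":[0,0.0667,0]}]'
python3 -m creep '[{"grip":1,"delta_pos":[0.05,0,-0.2],"rotation":[0,0,0]},{"grip":1,"delta_pos":[0.12,0,-0.48],"rotation":[0,0,0]},{"grip":1,"delta_pos":[0.24,0,-0.96],"rotation":[0,0,0]},{"grip":1,"delta_pos":[0.24,0,-0.96],"rotation":[0,0,0]},{"grip":1,"delta_pos":[0.24,0,-0.96],"rotation":[0,0,0]}]'
python3 -m creep '[{"grip":1,"delta_pos":[0.1,0,0],"rotation":[0,-0.0778,0]},{"grip":1,"delta_pos":[0.3,0,0],"rotation":[0,-0.1556,0]},{"grip":1,"delta_pos":[0.5,0,0],"rotation":[0,-0.1556,0]},{"grip":1,"delta_pos":[0.5,0,0],"rotation":[0,-0.1556,0]}]'
python3 sv.py lift side scene wrist
python3 -c "
from h import *
print(go(pose()[0],-173.5))
S={v:np.load(f'pics/{v}w.npy',allow_pickle=True).item() for v in('v3','v4','v2','lift')}
# lift view crop
"
```

```text
clock: 8.5
tool_pos: [0.6116, 0.2125, 0.1356]
orientation: [180.0, -13.9, -173.5]
force: [1.5, -0.2, 0.1]
opening: 0.01
gripper_force: 30.0
clock: 9.0
tool_pos: [0.6108, 0.2128, 0.2359]
orientation: [179.9, -13.8, -173.5]
force: [-0.2, 0.2, -2.0]
opening: 0.0097
gripper_force: 30.0
clock: 9.4
tool_pos: [0.5593, 0.206, 0.2465]
orientation: [180.0, -0.1, -173.4]
force: [0.9, -0.9, -0.4]
opening: 0.0095
gripper_force: 30.0
[0.5627 0.207  0.246 ]
[[0.0, 0.0, 0.0], [-0.0001, -0.0005, 0.0002]]
```

```bash
python3 - <<'E'
from h import *
# mat corners by 4-gon fit in v2,v4 ; print planes
for v,c0,r in(('v2',(484,115),90),('v4',(272,45),95)):
    s=np.load(f'pics/{v}w.npy',allow_pickle=True).item();hsv=cv2.cvtColor(s['color'],cv2.COLOR_RGB2HSV)
    m=((hsv[...,1]<70)&(hsv[...,2]>70)).astype(np.uint8);w=np.zeros_like(m);cv2.circle(w,c0,r,1,-1)
    m=cv2.morphologyEx(m*w,cv2.MORPH_OPEN,np.ones((5,5)))
    c=max(cv2.findContours(m,0,2)[0],key=cv2.contourArea);h=cv2.convexHull(c);q=cv2.approxPolyDP(h,6,True)[:,0]
    print(v,cv2.contourArea(c),[(p.tolist(),plane(s,p.astype(float),.003)[:2].round(3).tolist()) for p in q])
E
```

```text
v2 7914.0 [([528, 65], [0.394, 0.263]), ([527, 154], [0.53, 0.284]), ([447, 166], [0.551, 0.152]), ([438, 77], [0.416, 0.124])]
v4 8939.0 [([314, 0], [0.414, 0.267]), ([326, 86], [0.531, 0.284]), ([238, 99], [0.549, 0.15]), ([216, 3], [0.416, 0.126])]
```

```bash

python3 -m creep '[{"grip":1,"delta_pos":[0.6,0.05,0],"rotation":[0,0,0]},{"grip":1,"delta_pos":[0.9,0.07,0],"rotation":[0,0,0]},{"grip":1,"delta_pos":[0.9,0.07,0],"rotation":[0,0,0]}]' >/dev/null
python3 -m creep '[{"grip":1,"delta_pos":[0.31,0.02,0.4],"rotation":[0,0,0]},{"grip":1,"delta_pos":[0.31,0.02,0.8],"rotation":[0,0,0]},{"grip":1,"delta_pos":[0.31,0.02,0.8],"rotation":[0,0,0]}]' >/dev/null
python3 -m creep '[{"grip":1,"delta_pos":[0,0,0.4],"rotation":[0,0,0]},{"grip":1,"delta_pos":[0,0,0.8],"rotation":[0,0,0]},{"grip":1,"delta_pos":[0,0,0.8],"rotation":[0,0,0]},{"grip":1,"delta_pos":[0,0,0.8],"rotation":[0,0,0]}]'
python3 -c "
from h import *
print(go((.441,.2025,.0397),-173.5))"
```

```text
clock: 10.55
tool_pos: [0.4431, 0.2026, 0.0877]
orientation: [-179.9, -0.0, -173.5]
force: [0.9, 0.3, 0.4]
opening: 0.01
gripper_force: 30.0
[[0.021, 0.002, 0.48], [-0.0009, -0.0003, 0.0001]]
```

```bash

python3 -m creep '[{"grip":1,"delta_pos":[0.02,0,0.2],"rotation":[0,0,0]},{"grip":1,"delta_pos":[0.02,0,0.4],"rotation":[0,0,0]},{"grip":1,"delta_pos":[0.02,0,0.44],"rotation":[0,0,0]},{"grip":1,"delta_pos":[0.02,0,0.455],"rotation":[0,0,0]},{"grip":1,"delta_pos":[0.02,0,0.455],"rotation":[0,0,0]}]'
python3 -m creep '[{"grip":1,"delta_pos":[0,0,0.015],"rotation":[0,0,0]},{"grip":1,"delta_pos":[0,0,0.025],"rotation":[0,0,0]},{"grip":1,"delta_pos":[0,0,0.025],"rotation":[0,0,0]}]'
```

```text
clock: 11.05
tool_pos: [0.4409, 0.2028, 0.0428]
orientation: [179.9, 0.1, -173.5]
force: [0.2, 0.1, 0.2]
opening: 0.0101
gripper_force: 30.0
clock: 11.35
tool_pos: [0.4403, 0.2025, 0.0397]
orientation: [180.0, 0.1, -173.5]
force: [-2.4, 0.1, 5.1]
opening: 0.0099
gripper_force: 30.0
```

```bash

python3 -m creep '[{"grip":0.6,"delta_pos":[0,0,0],"rotation":[0,0,0]},{"grip":0.3,"delta_pos":[0,0,0],"rotation":[0,0,0]},{"grip":0.2,"delta_pos":[0,0,0],"rotation":[0,0,0]},{"grip":0,"delta_pos":[0,0,-0.2],"rotation":[0,0,0]},{"grip":0,"delta_pos":[0,0,-0.5],"rotation":[0,0,0]}]'
python3 -m creep '[{"grip":0,"delta_pos":[0,0,-1],"rotation":[0,0,0]},{"grip":0,"delta_pos":[0,0,-1],"rotation":[0,0,0]},{"grip":0,"delta_pos":[0,0,-1],"rotation":[0,0,0]}]' >/dev/null
python3 -m creep '[{"grip":0,"delta_pos":[0,0,-1],"rotation":[0,0,0]},{"grip":0,"delta_pos":[0,0,-1],"rotation":[0,0,0]},{"grip":0,"delta_pos":[0,0,-1],"rotation":[0,0,0]}]' >/dev/null
python3 -m creep '[{"grip":0,"delta_pos":[-0.7,0.8,-0.5],"rotation":[0,0,0]},{"grip":0,"delta_pos":[-0.7,0.8,-0.5],"rotation":[0,0,0]},{"grip":0,"delta_pos":[-0.7,0.8,-0.5],"rotation":[0,0,0]},{"grip":0,"delta_pos":[-0.7,0.8,-0.5],"rotation":[0,0,0]}]' >/dev/null
python3 sv.py b1 wrist
python3 -m creep '[{"grip":0,"delta_pos":[-0.4,0.8,0],"rotation":[0,0,0]},{"grip":0,"delta_pos":[-0.4,0.8,0],"rotation":[0,0,0]},{"grip":0,"delta_pos":[-0.4,0.8,0],"rotation":[0,0,0]},{"grip":0,"delta_pos":[-0.4,0.8,0],"rotation":[0,0,0]}]' 
python3 sv.py b2 wrist
python3 - <<'E'
import cv2,numpy as np
a=[cv2.imread(f'pics/b{i}w.png')[0:240] for i in(1,2)]
cv2.imwrite('pics/b12.png',np.vstack(a))
E
```

```text
clock: 11.85
tool_pos: [0.4388, 0.201, 0.0878]
orientation: [-179.8, -0.2, -173.5]
force: [0.2, 1.1, 0.5]
opening: 0.0442
gripper_force: 0.0
[0.5005 0.2901 0.3379]
clock: 13.3
tool_pos: [0.5304, 0.3731, 0.3373]
orientation: [-179.9, -0.1, -173.5]
force: [0.8, -0.5, -0.1]
opening: 0.0877
gripper_force: 0.0
[0.5304 0.3726 0.3381]
```

View pics/b12.png

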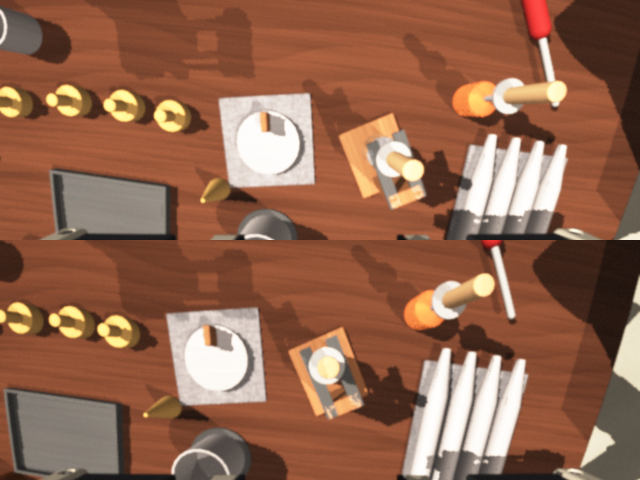

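```bash
python3 - <<'E'
from h import *
S={v:np.load(f'pics/{v}w.npy',allow_pickle=True).item() for v in('b1','b2','v2','v3')}
def con(v,f,c0,r):
    h=cv2.cvtColor(S[v]['color'],cv2.COLOR_RGB2HSV).astype(int);m=f(h[...,0],h[...,1],h[...,2]).astype(np.uint8)
    w=np.zeros_like(m);cv2.circle(w,c0,r,1,-1)
    return max(cv2.findContours(m*w,0,2)[0],key=cv2.contourArea)
for v,c in(('b1',(412,167)),('b2',(329,129))):
    print(v,'hsv',cv2.cvtColor(S[v]['color'],cv2.COLOR_RGB2HSV)[c[1]-12:c[1]+13:3,c[0]].tolist())
P={}
for v,c in(('b1',(412,167)),('b2',(329,129))):
    k=con(v,lambda h,s,V:(V>200)&(s>70)&(h>14)&(h<32),c,16);e=cv2.minEnclosingCircle(k);P[v]=e[0];print(v,'handle top',e,cv2.fitEllipse(k))
print(tri((S['b1'],P['b1']),(S['b2'],P['b2'])).round(4),[plane(S[v],P[v],.21).round(4) for v in P])
for v,c in(('b1',(380,157)),('b2',(327,132))):
    k=con(v,lambda h,s,V:(h<16)&(s>150)&(V>150),c,55);
    h=cv2.convexHull(k);q=cv2.approxPolyDP(h,6,True)[:,0].astype(float);print(v,'foot',[(p.tolist(),plane(S[v],p,.008)[:2].round(3).tolist()) for p in q])
# pot opening
for v in('b2','b1'):
    im=S[v]['color']; print(v,proj(S[v],(.634,.214,.09)),proj(S[v],(.634,.214,.006)))
E
```

```text
b1 hsv [[11, 49, 124], [14, 114, 145], [27, 55, 255], [28, 38, 255], [28, 42, 255], [28, 44, 255], [28, 44, 255], [27, 45, 255], [26, 58, 255]]
b2 hsv [[23, 67, 254], [26, 61, 255], [26, 61, 255], [26, 62, 255], [26, 62, 255], [26, 60, 255], [26, 63, 255], [22, 53, 253], [18, 10, 251]]
b1 handle top ((409.5, 167.5), 14.57748031616211) ((409.6473693847656, 168.23765563964844), (22.01963996887207, 28.538822174072266), 121.10575866699219)
b2 handle top ((324.5, 128.0), 9.34087085723877) ((322.7585754394531, 129.2865753173828), (7.481950283050537, 18.532245635986328), 163.6985626220703)
[0.4628 0.37   0.2041] [array([0.4609, 0.3684, 0.21  ]), array([0.4638, 0.3695, 0.21  ])]
b1 foot [([390.0, 103.0], [0.393, 0.385]), ([411.0, 112.0], [0.402, 0.42]), ([390.0, 211.0], [0.562, 0.415]), ([370.0, 211.0], [0.566, 0.382]), ([336.0, 190.0], [0.537, 0.321]), ([326.0, 147.0], [0.47, 0.297]), ([354.0, 109.0], [0.408, 0.332])]
b2 foot [([342.0, 86.0], [0.406, 0.391]), ([354.0, 117.0], [0.448, 0.415]), ([355.0, 179.0], [0.543, 0.43]), ([301.0, 180.0], [0.554, 0.345]), ([281.0, 162.0], [0.529, 0.31]), ([273.0, 136.0], [0.49, 0.295]), ([290.0, 109.0], [0.447, 0.317])]
b2 [199.87327155 236.65157839] [219.35966954 217.48037068]
b1 [256.34001767 260.56851705] [266.48470069 237.84405472]
```

```bash
python3 - <<'E'
from h import *
S={v:np.load(f'pics/{v}w.npy',allow_pickle=True).item() for v in('b1','b2')}
P={}
for v,c in(('b1',(409,167)),('b2',(327,129))):
    h=cv2.cvtColor(S[v]['color'],cv2.COLOR_RGB2HSV).astype(int);m=((h[...,0]>22)&(h[...,0]<32)&(h[...,1]>28)&(h[...,1]<90)&(h[...,2]>240)).astype(np.uint8)
    w=np.zeros_like(m);cv2.circle(w,c,20,1,-1);k=max(cv2.findContours(m*w,0,2)[0],key=cv2.contourArea)
    P[v]=cv2.minEnclosingCircle(k)[0];print(v,cv2.minEnclosingCircle(k),cv2.boundingRect(k))
print(tri((S['b1'],P['b1']),(S['b2'],P['b2'])).round(4),[plane(S[v],P[v],.21).round(4) for v in P])
a=cv2.resize(S['b2']['color'][80:180,280:380],(400,400),interpolation=cv2.INTER_CUBIC)
b=cv2.resize(S['b1']['color'][105:215,330:440],(400,400),interpolation=cv2.INTER_CUBIC)
cv2.imwrite('pics/st.png',np.hstack([a,b])[:,:,::-1])
E
```

```text
b1 ((412.1065673828125, 169.6311492919922), 10.237431526184082) (402, 161, 21, 19)
b2 ((327.5, 127.0), 10.594910621643066) (318, 117, 20, 21)
[0.4628 0.372  0.2075] [array([0.4625, 0.3712, 0.21  ]), array([0.4627, 0.372 , 0.21  ])]
```

View pics/st.png

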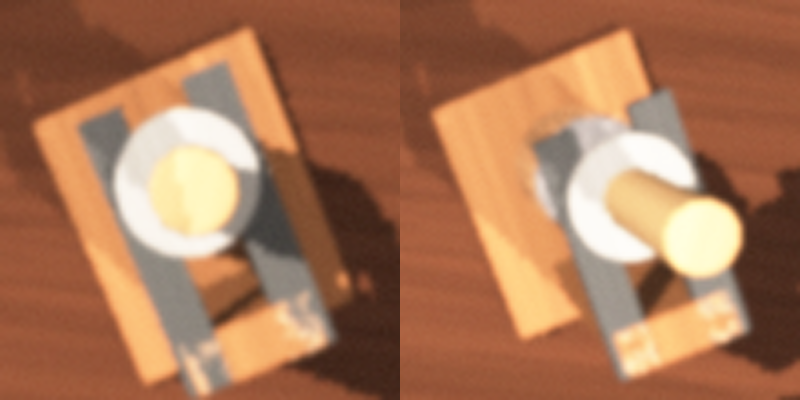

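```bash
python3 - <<'E'
from h import *
s=np.load('pics/b2w.npy',allow_pickle=True).item()
f=lambda x,y,z:plane(s,(280+x/4,80+y/4),z)[:2]
a,b,c,d=f(228,65,.13),f(337,335,.13),f(78,122,.13),f(185,395,.13)
for p,q in((a,b),(c,d)): print(p.round(4),q.round(4),np.linalg.norm(q-p).round(4),np.degrees(np.arctan2(*(q-p)[::-1])).round(1))
u=((b-a)+(d-c));u/=np.linalg.norm(u);n=np.array([-u[1],u[0]])
m=(a+c)/2;print('yaw',np.degrees(np.arctan2(u[1],u[0])),'width',(a-c)@n,'endmid',m,'seat',m+n*0+u*(.027))
print('collar',f(189,182,.135),'handle',f(195,190,.21))
col=f(189,182,.135);print('along from end',(col-a)@u,(col-c)@u,'lat',(col-a)@n,(col-c)@n)
E
```

```text
[0.4304 0.3804] [0.5011 0.4216] 0.0818 30.2
[0.4502 0.3408] [0.5238 0.3796] 0.0833 27.8
yaw 28.969030495307436 width 0.04430631371819596 endmid [0.4402614  0.36059889] seat [0.46388321 0.37367598]
collar [0.46282472 0.373365  ] handle [0.46297351 0.37311386]
along from end 0.024981580524447898 0.02686508023760659 lat -0.021912566010990682 0.02239374770720528
```

```bash

python3 -m creep '[{"grip":0,"delta_pos":[0.67,0.08,0.2],"rotation":[0,0,0]},{"grip":0,"delta_pos":[0.67,0.08,0.4],"rotation":[0,0,0]},{"grip":0,"delta_pos":[0.67,0.08,0.4],"rotation":[0,0,0]},{"grip":0,"delta_pos":[0.67,0.08,0.4],"rotation":[0,0,0]}]'
python3 -c "
from h import *
print(go((.463,.3725,.183),-173.5))"
```

```text
clock: 13.75
tool_pos: [0.4632, 0.3727, 0.2998]
orientation: [180.0, 0.1, -173.5]
force: [0.4, 0.2, 0.1]
opening: 0.0874
gripper_force: 0.0
[[0.004, -0.003, 1.168], [0.0003, 0.0006, 0.0003]]
```

```bash

python3 -m creep '[{"grip":0,"delta_pos":[0,0,0.4],"rotation":[0,0,0]},{"grip":0.2,"delta_pos":[0,0,0.8],"rotation":[0,0,0]},{"grip":0.4,"delta_pos":[0,0,0.9],"rotation":[0,0,0]}]' >/dev/null
python3 -m creep '[{"grip":0.5,"delta_pos":[0,0,0.27],"rotation":[0,0,0]},{"grip":0.6,"delta_pos":[0,0,0.27],"rotation":[0,0,0]},{"grip":1,"delta_pos":[0,0,0.27],"rotation":[0,0,0]},{"grip":1,"delta_pos":[0,0,0.27],"rotation":[0,0,0]},{"grip":1,"delta_pos":[0,0,0.27],"rotation":[0,0,0]}]'
python3 -m creep '[{"grip":1,"delta_pos":[0,0,0],"rotation":[0,0,0]},{"grip":1,"delta_pos":[0,0,0],"rotation":[0,0,0]},{"grip":1,"delta_pos":[0,0,0],"rotation":[0,0,0]},{"grip":1,"delta_pos":[0,0,0],"rotation":[0,0,0]},{"grip":1,"delta_pos":[0,0,0],"rotation":[0,0,0]}]'
python3 sv.py g1 side scene
python3 -c "
from h import *
q=pose()[0];e=q-np.array([.065*.875,.065*.485,0])
print(go(e,-173.5))"
```

```text
clock: 14.55
tool_pos: [0.4642, 0.3745, 0.1836]
orientation: [179.9, 0.1, -173.5]
force: [-0.2, 0.1, 1.2]
opening: 0.0371
gripper_force: 0.0
clock: 15.05
tool_pos: [0.4636, 0.3738, 0.1822]
orientation: [180.0, 0.0, -173.5]
force: [-0.9, -1.3, 5.4]
opening: 0.0195
gripper_force: 30.0
[0.4637 0.3738 0.1822]
[[0.601, -0.249, -0.0], [0.0001, 0.0003, 0.0001]]
```

```bash

python3 -m creep '[{"grip":1,"delta_pos":[0,0,-0.08],"rotation":[0,0,0]},{"grip":1,"delta_pos":[0,0,-0.15],"rotation":[0,0,0]},{"grip":1,"delta_pos":[0,0,-0.15],"rotation":[0,0,0]}]'
python3 -m creep '[{"grip":1,"delta_pos":[0.2,-0.083,0],"rotation":[0,0,0]},{"grip":1,"delta_pos":[0.4,-0.166,0],"rotation":[0,0,0]},{"grip":1,"delta_pos":[0.6,-0.249,0],"rotation":[0,0,0]},{"grip":1,"delta_pos":[0.68,-0.28,0],"rotation":[0,0,0]},{"grip":1,"delta_pos":[0.68,-0.28,0],"rotation":[0,0,0]}]'
python3 -m creep '[{"grip":1,"delta_pos":[0,0,-0.4],"rotation":[0,0,0]},{"grip":1,"delta_pos":[0,0,-0.8],"rotation":[0,0,0]},{"grip":1,"delta_pos":[0,0,-1],"rotation":[0,0,0]},{"grip":1,"delta_pos":[0,0,-1],"rotation":[0,0,0]}]'
python3 sv.py g2 side scene
python3 -c "
from h import *
print(go((.634,.2145,.2981),-173.5))"
```

```text
clock: 15.45
tool_pos: [0.4639, 0.3743, 0.198]
orientation: [179.9, 0.1, -173.5]
force: [-1.3, 0.1, -0.5]
opening: 0.0193
gripper_force: 30.0
clock: 15.95
tool_pos: [0.3986, 0.3381, 0.1972]
orientation: [180.0, 0.0, -173.5]
force: [-0.1, 0.7, -0.7]
opening: 0.0198
gripper_force: 30.0
clock: 16.35
tool_pos: [0.4009, 0.3401, 0.3004]
orientation: [179.7, 0.3, -173.5]
force: [0.3, 0.0, -1.7]
opening: 0.0194
gripper_force: 30.0
[0.3995 0.3387 0.2966]
[[-2.19, -1.498, -0.016], [0.0004, 0.0, -0.0002]]
```

```bash

python3 -m creep '[{"grip":1,"delta_pos":[-0.2,-0.3,0],"rotation":[0,0,0]},{"grip":1,"delta_pos":[-0.4,-0.6,0],"rotation":[0,0,0]},{"grip":1,"delta_pos":[-0.4,-0.6,0],"rotation":[0,0,0]}]' > /dev/null
python3 -m creep '[{"grip":1,"delta_pos":[-0.4,-0.2,0],"rotation":[0,0,0]},{"grip":1,"delta_pos":[-0.8,-0.4,0],"rotation":[0,0,0]},{"grip":1,"delta_pos":[-0.9,-0.45,0],"rotation":[0,0,0]}]' > /dev/null
python3 -m creep '[{"grip":1,"delta_pos":[-0.4,-0.2,0],"rotation":[0,0,0]},{"grip":1,"delta_pos":[-0.8,-0.4,0],"rotation":[0,0,0]},{"grip":1,"delta_pos":[-0.89,-0.45,0],"rotation":[0,0,0]},{"grip":1,"delta_pos":[-0.89,-0.45,0],"rotation":[0,0,0]},{"grip":1,"delta_pos":[-0.89,-0.45,0],"rotation":[0,0,0]}]'
python3 sv.py g3 side scene
python3 -c "
from h import *
print(go((.634,.2145,.2981),-173.5))
a=cv2.imread('pics/g3i.png') if 0 else None
A=np.load('pics/g3s.npy',allow_pickle=True).item()
"
ls pics
```

```text
clock: 17.55
tool_pos: [0.6331, 0.2141, 0.2953]
orientation: [-180.0, -0.1, -173.5]
force: [0.6, 0.6, -1.3]
opening: 0.0193
gripper_force: 30.0
[0.6328 0.2146 0.2966]
[[-0.012, -0.002, -0.015], [0.0, -0.0003, 0.0005]]
b12.png
b1w.npy
b1w.png
b2w.npy
b2w.png
br.png
crop1.png
g1s.npy
g1s.png
g2s.npy
g2s.png
g3s.npy
g3s.png
lifts.npy
lifts.png
liftw.npy
liftw.png
m1.png
scene0.npy
scene0.png
side0.npy
side0.png
st.png
tab.png
tipc.png
tips.npy
tips.png
tipw.npy
tipw.png
tv3.png
tv4.png
v2w.npy
v2w.png
v3s.npy
v3s.png
v3w.npy
v3w.png
v4w.npy
v4w.png
v5w.npy
v5w.png
v6w.npy
v6w.png
w1.npy
w1.png
wrist0.npy
wrist0.png
```

```bash
sed -i 's/a\[0\]/a[:2]/g' sv.py
python3 -m creep '[{"grip":1,"delta_pos":[-0.01,0,0.2],"rotation":[0,0,0]},{"grip":1,"delta_pos":[-0.01,0,0.4],"rotation":[0,0,0]},{"grip":1,"delta_pos":[-0.01,0,0.6],"rotation":[0,0,0]},{"grip":1,"delta_pos":[-0.01,0,0.6],"rotation":[0,0,0]}]'
python3 sv.py g4 side scene
python3 -m creep '[{"grip":1,"delta_pos":[0,0,0.2],"rotation":[0,0,0]},{"grip":1,"delta_pos":[0,0,0.4],"rotation":[0,0,0]},{"grip":1,"delta_pos":[0,0,0.55],"rotation":[0,0,0]},{"grip":1,"delta_pos":[0,0,0.6],"rotation":[0,0,0]},{"grip":1,"delta_pos":[0,0,0.6],"rotation":[0,0,0]}]'
```

```text
clock: 18.05
tool_pos: [0.6324, 0.2143, 0.2343]
orientation: [-179.9, -0.2, -173.5]
force: [-0.5, -0.4, -1.0]
opening: 0.0194
gripper_force: 30.0
[0.6343 0.2147 0.2377]
clock: 18.65
tool_pos: [0.6348, 0.2144, 0.1775]
orientation: [180.0, 0.0, -173.5]
force: [-0.2, -0.7, -1.1]
opening: 0.0193
gripper_force: 30.0
```

```bash

python3 -m creep '[{"grip":1,"delta_pos":[0,0,0.05],"rotation":[0,0,0]},{"grip":1,"delta_pos":[0,0,0.08],"rotation":[0,0,0]},{"grip":1,"delta_pos":[0,0,0.09],"rotation":[0,0,0]},{"grip":1,"delta_pos":[0,0,0.09],"rotation":[0,0,0]}]'
python3 -m creep '[{"grip":1,"delta_pos":[0,0,0.01],"rotation":[0,0,0]},{"grip":1,"delta_pos":[0,0,0.02],"rotation":[0,0,0]},{"grip":1,"delta_pos":[0,0,0.02],"rotation":[0,0,0]}]'
```

```text
clock: 19.05
tool_pos: [0.6349, 0.2142, 0.1683]
orientation: [180.0, 0.0, -173.5]
force: [-0.8, 0.1, 0.3]
opening: 0.0195
gripper_force: 30.0
clock: 19.35
tool_pos: [0.6356, 0.2142, 0.1682]
orientation: [180.0, 0.2, -173.5]
force: [-2.5, -1.0, 10.4]
opening: 0.0195
gripper_force: 30.0
```

```bash

python3 -m creep '[{"grip":1,"delta_pos":[0,0,-0.2],"rotation":[0,0,0]},{"grip":1,"delta_pos":[0,0,-0.4],"rotation":[0,0,0]},{"grip":1,"delta_pos":[0,0,-0.6],"rotation":[0,0,0]},{"grip":1,"delta_pos":[0,0,-0.79],"rotation":[0,0,0]},{"grip":1,"delta_pos":[0,0,-0.79],"rotation":[0,0,0]}]'
python3 -m creep '[{"grip":1,"delta_pos":[0,0,0],"rotation":[0,0,0]},{"grip":1,"delta_pos":[0,0,0],"rotation":[0,0,0]},{"grip":1,"delta_pos":[0,0,0.2],"rotation":[0,0,0]},{"grip":1,"delta_pos":[0,0,0.4],"rotation":[0,0,0]},{"grip":1,"delta_pos":[0,0,0.6],"rotation":[0,0,0]}]'
python3 -m creep '[{"grip":1,"delta_pos":[0,0,0.1],"rotation":[0,0,0]},{"grip":1,"delta_pos":[0,0,0.16],"rotation":[0,0,0]},{"grip":1,"delta_pos":[0,0,0.18],"rotation":[0,0,0]},{"grip":1,"delta_pos":[0,0,0.19],"rotation":[0,0,0]},{"grip":1,"delta_pos":[0,0,0.19],"rotation":[0,0,0]}]'
python3 -m creep '[{"grip":1,"delta_pos":[0,0,0.005],"rotation":[0,0,0]},{"grip":1,"delta_pos":[0,0,0.005],"rotation":[0,0,0]}]'
```

```text
clock: 19.85
tool_pos: [0.6359, 0.2146, 0.248]
orientation: [179.9, 0.3, -173.5]
force: [0.2, 0.0, 0.3]
opening: 0.0194
gripper_force: 30.0
clock: 20.35
tool_pos: [0.6341, 0.2138, 0.1828]
orientation: [-180.0, -0.1, -173.5]
force: [0.3, -0.1, -0.9]
opening: 0.0191
gripper_force: 30.0
clock: 20.85
tool_pos: [0.6352, 0.2137, 0.1681]
orientation: [-180.0, 0.1, -173.5]
force: [-3.4, -2.3, 9.9]
opening: 0.019
gripper_force: 30.0
clock: 21.05
tool_pos: [0.6354, 0.2138, 0.1681]
orientation: [-180.0, 0.1, -173.5]
force: [-3.1, -1.9, 12.6]
opening: 0.0197
gripper_force: 30.0
```

```bash

python3 -m creep '[{"grip":1,"delta_pos":[0,0,-0.3],"rotation":[0,0,0]},{"grip":1,"delta_pos":[0,0,-0.6],"rotation":[0,0,0]},{"grip":1,"delta_pos":[0,0,-0.95],"rotation":[0,0,0]},{"grip":1,"delta_pos":[0,0,-0.95],"rotation":[0,0,0]}]' >/dev/null
python3 -m creep '[{"grip":1,"delta_pos":[0,0,-0.3],"rotation":[0,0,0]},{"grip":1,"delta_pos":[0,0,-0.4],"rotation":[0,0,0]},{"grip":1,"delta_pos":[0,0,-0.4],"rotation":[0,0,0]}]'
python3 -m creep '[{"grip":1,"delta_pos":[0.4,0.2,0],"rotation":[0,0,0]},{"grip":1,"delta_pos":[0.8,0.4,0],"rotation":[0,0,0]},{"grip":1,"delta_pos":[0.9,0.45,0],"rotation":[0,0,0]}]' > /dev/null
python3 -m creep '[{"grip":1,"delta_pos":[0.4,0.2,0],"rotation":[0,0,0]},{"grip":1,"delta_pos":[0.8,0.4,0],"rotation":[0,0,0]},{"grip":1,"delta_pos":[0.9,0.45,0],"rotation":[0,0,0]}]' > /dev/null
python3 -m creep '[{"grip":1,"delta_pos":[0.2,0.3,0],"rotation":[0,0,0]},{"grip":1,"delta_pos":[0.4,0.6,0],"rotation":[0,0,0]},{"grip":1,"delta_pos":[0.4,0.6,0],"rotation":[0,0,0]},{"grip":1,"delta_pos":[0.4,0.6,0],"rotation":[0,0,0]}]'
python3 sv.py g5 side scene
python3 -c "
from h import *
print(go((.4005,.339,.1985),-173.5))
for a in('si','sc'):
    s=np.load(f'pics/g5{a}.npy',allow_pickle=True).item();print(a,proj(s,(.463,.373,.13)),proj(s,(.4,.339,.14)))
"
```

```text
clock: 21.75
tool_pos: [0.6355, 0.2145, 0.3022]
orientation: [179.9, 0.2, -173.5]
force: [-0.5, -0.7, -0.4]
opening: 0.0196
gripper_force: 30.0
clock: 22.75
tool_pos: [0.3988, 0.3387, 0.2995]
orientation: [-180.0, -0.0, -173.4]
force: [0.3, -0.0, -1.9]
opening: 0.0194
gripper_force: 30.0
[0.3994 0.3378 0.2996]
[[-0.012, 0.011, 1.011], [-0.0005, -0.0003, -0.0002]]
si [292.32178619 148.27891961] [274.7408741  150.78758431]
sc [410.83163157 147.68702271] [393.23490511 133.62482427]
```

```bash

python3 -m creep '[{"grip":1,"delta_pos":[0,0.01,0.3],"rotation":[0,0,0]},{"grip":1,"delta_pos":[0,0.01,0.6],"rotation":[0,0,0]},{"grip":1,"delta_pos":[0,0.01,0.95],"rotation":[0,0,0]},{"grip":1,"delta_pos":[-0.01,0.01,1],"rotation":[0,0,0]},{"grip":1,"delta_pos":[-0.01,0.01,1],"rotation":[0,0,0]}]'
python3 -c "
from h import *
print(go((.4637,.3738,.1985),-173.5))"
```

```text
clock: 23.35
tool_pos: [0.4006, 0.3385, 0.1998]
orientation: [-179.9, -0.1, -173.6]
force: [0.3, -0.0, -0.8]
opening: 0.0193
gripper_force: 30.0
[[-0.667, 0.28, 0.012], [-0.0014, -0.0006, -0.0007]]
```

```bash

python3 -m creep '[{"grip":1,"delta_pos":[-0.2,0.084,0],"rotation":[0,0,0]},{"grip":1,"delta_pos":[-0.4,0.168,0],"rotation":[0,0,0]},{"grip":1,"delta_pos":[-0.55,0.231,0],"rotation":[0,0,0]},{"grip":1,"delta_pos":[-0.667,0.28,0],"rotation":[0,0,0]},{"grip":1,"delta_pos":[-0.667,0.28,0],"rotation":[0,0,0]}]'
python3 -m creep '[{"grip":1,"delta_pos":[0,0,0.08],"rotation":[0,0,0]},{"grip":1,"delta_pos":[0,0,0.14],"rotation":[0,0,0]},{"grip":1,"delta_pos":[0,0,0.16],"rotation":[0,0,0]},{"grip":1,"delta_pos":[0,0,0.17],"rotation":[0,0,0]},{"grip":1,"delta_pos":[0,0,0.17],"rotation":[0,0,0]}]'
```

```text
clock: 23.85
tool_pos: [0.4649, 0.3756, 0.2014]
orientation: [179.9, 0.1, -173.5]
force: [-0.2, -1.1, -1.1]
opening: 0.0197
gripper_force: 30.0
clock: 24.35
tool_pos: [0.4629, 0.3747, 0.1833]
orientation: [-180.0, -0.0, -173.5]
force: [0.0, 0.2, -0.4]
opening: 0.0199
gripper_force: 30.0
```

```bash

python3 -m creep '[{"grip":1,"delta_pos":[0,-0.005,0.01],"rotation":[0,0,0]},{"grip":1,"delta_pos":[0,-0.005,0.015],"rotation":[0,0,0]},{"grip":1,"delta_pos":[0,-0.005,0.015],"rotation":[0,0,0]}]'
python3 -m creep '[{"grip":0.7,"delta_pos":[0,0,0],"rotation":[0,0,0]},{"grip":0.5,"delta_pos":[0,0,0],"rotation":[0,0,0]},{"grip":0.2,"delta_pos":[0,0,0],"rotation":[0,0,0]},{"grip":0,"delta_pos":[0,0,0],"rotation":[0,0,0]},{"grip":0,"delta_pos":[0,0,-0.1],"rotation":[0,0,0]}]'
python3 -m creep '[{"grip":0,"delta_pos":[0,0,-0.4],"rotation":[0,0,0]},{"grip":0,"delta_pos":[0,0,-0.8],"rotation":[0,0,0]},{"grip":0,"delta_pos":[0,0,-1],"rotation":[0,0,0]},{"grip":0,"delta_pos":[0,0,-1],"rotation":[0,0,0]}]'
python3 -m creep '[{"grip":0,"delta_pos":[-0.67,-0.08,-0.45],"rotation":[0,0,0]},{"grip":0,"delta_pos":[-0.67,-0.08,-0.45],"rotation":[0,0,0]},{"grip":0,"delta_pos":[-0.67,-0.08,-0.45],"rotation":[0,0,0]},{"grip":0,"delta_pos":[-0.67,-0.08,-0.45],"rotation":[0,0,0]}]'
python3 sv.py b3 wrist
cat > lidmat.py <<'E'
from h import *
import sys
s=np.load(sys.argv[1],allow_pickle=True).item();im=s['color'];hsv=cv2.cvtColor(im,cv2.COLOR_RGB2HSV)
c0=tuple(int(x) for x in proj(s,(.473,.206,.015)))
m=((hsv[...,1]<45)&(hsv[...,2]>225)).astype(np.uint8);w=np.zeros_like(m);cv2.circle(w,c0,48,1,-1)
c=max(cv2.findContours(m*w,0,2)[0],key=cv2.contourArea);e=cv2.fitEllipse(cv2.convexHull(c));print('lid',e,plane(s,e[0],.015).round(4))
# brush top
h=hsv.astype(int);q=tuple(int(x) for x in proj(s,(.463,.373,.21)));m=((h[...,0]>22)&(h[...,0]<32)&(h[...,1]>28)&(h[...,1]<90)&(h[...,2]>240)).astype(np.uint8);w[:]=0;cv2.circle(w,q,20,1,-1)
k=max(cv2.findContours(m*w,0,2)[0],key=cv2.contourArea);p=cv2.minEnclosingCircle(k);print('brush',p,plane(s,p[0],.21).round(4))
# tab on mat: orange
t=proj(s,(.441,.2025,.045));m=((hsv[...,0]<16)&(hsv[...,1]>100)&(hsv[...,2]>120)).astype(np.uint8);w[:]=0;cv2.circle(w,tuple(int(x) for x in t),18,1,-1)
k=max(cv2.findContours(m*w,0,2)[0],key=cv2.contourArea);r=cv2.minAreaRect(k);b=cv2.boxPoints(r);P=[plane(s,x,.045) for x in b]
print('tab',r,plane(s,r[0],.045).round(4),[np.degrees(np.arctan2(*(P[i]-P[i-1])[1::-1])).round(1) for i in(0,1)])
E
python3 lidmat.py pics/b3wr.npy
```

```text
clock: 24.65
tool_pos: [0.4632, 0.3743, 0.1821]
orientation: [180.0, 0.0, -173.5]
force: [-1.2, 0.1, 1.2]
opening: 0.0196
gripper_force: 30.0
clock: 25.15
tool_pos: [0.4626, 0.3736, 0.1908]
orientation: [-179.9, -0.1, -173.5]
force: [0.3, -0.1, -0.7]
opening: 0.0526
gripper_force: 0.0
clock: 25.55
tool_pos: [0.4644, 0.3753, 0.2966]
orientation: [179.7, 0.3, -173.5]
force: [0.1, 0.2, -0.0]
opening: 0.084
gripper_force: 0.0
clock: 25.95
tool_pos: [0.5307, 0.3736, 0.336]
orientation: [-180.0, -0.1, -173.6]
force: [-0.7, 0.1, -1.2]
opening: 0.0875
gripper_force: 0.0
[0.5301 0.3736 0.3357]
lid ((209.14175415039062, 122.85651397705078), (72.38105773925781, 77.46707916259766), 13.272562980651855) [0.4807 0.1991 0.015 ]
brush ((329.31890869140625, 125.41338348388672), 10.668550491333008) [0.4616 0.3741 0.21  ]
tab ((206.05487060546875, 94.493896484375), (19.767244338989258, 6.405029773712158), 83.6598129272461) [0.4412 0.2049 0.045 ] [np.float64(-172.1), np.float64(101.3)]
```

```bash

python3 -m creep '[{"grip":0,"delta_pos":[0.54,-0.8,0],"rotation":[0,0,0]},{"grip":0,"delta_pos":[0.54,-0.8,0],"rotation":[0,0,0]},{"grip":0,"delta_pos":[0.54,-0.8,0],"rotation":[0,0,0]}]' >/dev/null
python3 -m creep '[{"grip":0,"delta_pos":[0.54,-0.8,0.5],"rotation":[0,0,0]},{"grip":0,"delta_pos":[0.54,-0.8,0.9],"rotation":[0,0,0]},{"grip":0,"delta_pos":[0.54,-0.8,0.9],"rotation":[0,0,0]},{"grip":0,"delta_pos":[0.54,-0.8,0.9],"rotation":[0,0,0]}]' >/dev/null
python3 -m creep '[{"grip":0,"delta_pos":[0,0,0.5],"rotation":[0,0,0]},{"grip":0.3,"delta_pos":[0,0,1],"rotation":[0,0,0]},{"grip":0.5,"delta_pos":[0,0,1],"rotation":[0,0,0]},{"grip":0.5,"delta_pos":[0,0,1],"rotation":[0,0,0]}]'
python3 -c "
from h import *
print(go((.4405,.203,.0405),-173.5))"
```

```text
clock: 27.1
tool_pos: [0.4417, 0.2031, 0.1476]
orientation: [-179.9, -0.0, -173.4]
force: [0.7, 0.3, 1.6]
opening: 0.069
gripper_force: 0.0
[[0.011, 0.002, 1.071], [-0.001, -0.0004, 0.0008]]
```

```bash

python3 -m creep '[{"grip":0.5,"delta_pos":[0.01,0,0.4],"rotation":[0,0,0]},{"grip":0.5,"delta_pos":[0.01,0,0.7],"rotation":[0,0,0]},{"grip":0.5,"delta_pos":[0.01,0,0.95],"rotation":[0,0,0]},{"grip":0.5,"delta_pos":[0.01,0,1],"rotation":[0,0,0]}]' >/dev/null
python3 -m creep '[{"grip":0.6,"delta_pos":[0,0,0.06],"rotation":[0,0,0]},{"grip":0.7,"delta_pos":[0,0,0.06],"rotation":[0,0,0]},{"grip":1,"delta_pos":[0,0,0.06],"rotation":[0,0,0]},{"grip":1,"delta_pos":[0,0,0.06],"rotation":[0,0,0]},{"grip":1,"delta_pos":[0,0,0.06],"rotation":[0,0,0]}]'
python3 -m creep '[{"grip":1,"delta_pos":[0,0,0],"rotation":[0,0,0]},{"grip":1,"delta_pos":[0,0,0],"rotation":[0,0,0]},{"grip":1,"delta_pos":[0,0,0],"rotation":[0,0,0]},{"grip":1,"delta_pos":[0,0,0],"rotation":[0,0,0]},{"grip":1,"delta_pos":[0,0,0],"rotation":[0,0,0]}]'
python3 -m creep '[{"grip":1,"delta_pos":[0,0,-0.3],"rotation":[0,0,0]},{"grip":1,"delta_pos":[0,0,-0.6],"rotation":[0,0,0]},{"grip":1,"delta_pos":[0,0,-1],"rotation":[0,0,0]},{"grip":1,"delta_pos":[0,0,-1],"rotation":[0,0,0]}]' >/dev/null
python3 -m creep '[{"grip":1,"delta_pos":[0,0,-0.5],"rotation":[0,0,0]},{"grip":1,"delta_pos":[0,0,-0.7],"rotation":[0,0,0]},{"grip":1,"delta_pos":[0,0,-0.7],"rotation":[0,0,0]}]'
python3 -c "
from h import *
print(go((.6023,.2113,.2187),-173.5))"
```

```text
clock: 28.0
tool_pos: [0.4408, 0.2029, 0.0416]
orientation: [180.0, 0.1, -173.5]
force: [-1.0, -1.0, 6.6]
opening: 0.0103
gripper_force: 29.9
clock: 28.5
tool_pos: [0.4408, 0.2029, 0.0416]
orientation: [180.0, 0.1, -173.5]
force: [-1.3, -0.0, 6.7]
opening: 0.0099
gripper_force: 30.0
clock: 29.2
tool_pos: [0.4417, 0.2036, 0.2137]
orientation: [179.8, 0.3, -173.5]
force: [-0.3, 0.2, -1.3]
opening: 0.01
gripper_force: 30.0
[[-1.605, -0.106, -0.042], [0.0022, 0.003, 0.0002]]
```

```bash

python3 -m creep '[{"grip":1,"delta_pos":[-0.4,-0.02,0],"rotation":[0,0,0]},{"grip":1,"delta_pos":[-0.8,-0.05,0],"rotation":[0,0,0]},{"grip":1,"delta_pos":[-0.8,-0.05,0],"rotation":[0,0,0]}]' >/dev/null
python3 -m creep '[{"grip":1,"delta_pos":[-0.4,-0.02,0],"rotation":[0,0,0]},{"grip":1,"delta_pos":[-0.8,-0.05,0],"rotation":[0,0,0]},{"grip":1,"delta_pos":[-0.8,-0.05,0],"rotation":[0,0,0]},{"grip":1,"delta_pos":[-0.8,-0.05,0],"rotation":[0,0,0]}]' >/dev/null
python3 -m creep '[{"grip":1,"delta_pos":[0,0,0.3],"rotation":[0,0,0]},{"grip":1,"delta_pos":[0,0,0.6],"rotation":[0,0,0]},{"grip":1,"delta_pos":[0,0,0.7],"rotation":[0,0,0]},{"grip":1,"delta_pos":[0,0,0.7],"rotation":[0,0,0]},{"grip":1,"delta_pos":[0,0,0.7],"rotation":[0,0,0]}]'
python3 -c "
from h import *
print(go((.6023,.2113,.1206),-173.5))"
```

```text
clock: 30.4
tool_pos: [0.6008, 0.2111, 0.142]
orientation: [180.0, 0.1, -173.5]
force: [0.3, -0.1, 0.8]
opening: 0.0101
gripper_force: 30.0
[[-0.015, 0.0, 0.214], [0.0001, 0.0008, 0.0004]]
```

```bash

python3 -m creep '[{"grip":1,"delta_pos":[-0.02,0,0.06],"rotation":[0,0,0]},{"grip":1,"delta_pos":[-0.02,0,0.11],"rotation":[0,0,0]},{"grip":1,"delta_pos":[-0.02,0,0.15],"rotation":[0,0,0]},{"grip":1,"delta_pos":[-0.02,0,0.15],"rotation":[0,0,0]}]'
python3 -m creep '[{"grip":1,"delta_pos":[0,0,0.02],"rotation":[0,0,0]},{"grip":1,"delta_pos":[0,0,0.04],"rotation":[0,0,0]},{"grip":1,"delta_pos":[0,0,0.06],"rotation":[0,0,0]},{"grip":1,"delta_pos":[0,0,0.06],"rotation":[0,0,0]}]'
```

```text
clock: 30.8
tool_pos: [0.6022, 0.2108, 0.1252]
orientation: [-180.0, -0.1, -173.5]
force: [-0.5, 0.3, -1.7]
opening: 0.0099
gripper_force: 30.0
clock: 31.2
tool_pos: [0.6026, 0.211, 0.1207]
orientation: [-180.0, 0.0, -173.5]
force: [-3.3, -0.7, 4.7]
opening: 0.0099
gripper_force: 30.0
```

```bash

python3 -m creep '[{"grip":0.7,"delta_pos":[0,0,0],"rotation":[0,0,0]},{"grip":0.5,"delta_pos":[0,0,0],"rotation":[0,0,0]},{"grip":0.2,"delta_pos":[0,0,0],"rotation":[0,0,0]},{"grip":0,"delta_pos":[0,0,0],"rotation":[0,0,0]},{"grip":0,"delta_pos":[0,0,-0.1],"rotation":[0,0,0]}]' >/dev/null
python3 -m creep '[{"grip":0,"delta_pos":[0,0,-0.4],"rotation":[0,0,0]},{"grip":0,"delta_pos":[0,0,-0.8],"rotation":[0,0,0]},{"grip":0,"delta_pos":[0,0,-1],"rotation":[0,0,0]},{"grip":0,"delta_pos":[0,0,-1],"rotation":[0,0,0]}]' >/dev/null
python3 -m creep '[{"grip":0,"delta_pos":[-0.15,-0.82,-1],"rotation":[0,0,0.0722]},{"grip":0,"delta_pos":[-0.15,-0.82,-1],"rotation":[0,0,0.0722]},{"grip":0,"delta_pos":[-0.15,-0.82,-1],"rotation":[0,0,0.0722]}]' >/dev/null
python3 -m creep '[{"grip":0,"delta_pos":[-0.15,-0.8,0],"rotation":[0,0,0]},{"grip":0,"delta_pos":[-0.15,-0.8,0],"rotation":[0,0,0]},{"grip":0,"delta_pos":[-0.15,-0.8,0],"rotation":[0,0,0]},{"grip":0,"delta_pos":[-0.15,-0.8,0],"rotation":[0,0,0]}]'
python3 sv.py p1 wrist
```

```text
clock: 32.8
tool_pos: [0.6416, 0.0503, 0.3294]
orientation: [-180.0, -0.0, 179.9]
force: [-0.0, 0.5, 0.2]
opening: 0.0881
gripper_force: 0.0
[0.6415 0.0511 0.3295]
```

View pics/p1wr.png

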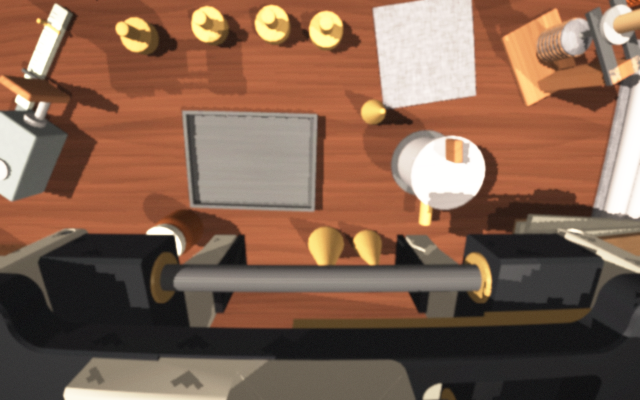

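```bash

python3 -m creep '[{"grip":0.5,"delta_pos":[0.95,-0.6,-0.1],"rotation":[0,0,0]},{"grip":0.5,"delta_pos":[0.95,-0.6,-0.1],"rotation":[0,0,0]},{"grip":0.5,"delta_pos":[0.95,-0.6,-0.1],"rotation":[0,0,0]}]' >/dev/null
python3 -m creep '[{"grip":0.5,"delta_pos":[0,-0.6,0],"rotation":[0,0,0]},{"grip":0.5,"delta_pos":[0,-0.6,0],"rotation":[0,0,0]},{"grip":0.5,"delta_pos":[0,-0.6,0],"rotation":[0,0,0]},{"grip":0.5,"delta_pos":[0,-0.6,0],"rotation":[0,0,0]}]'
python3 sv.py p2 wrist
cat > wt.py <<'E'
from h import *
import sys
def wts(s):
    h=cv2.cvtColor(s['color'],cv2.COLOR_RGB2HSV).astype(int);m=((h[...,0]>18)&(h[...,0]<33)&(h[...,1]>110)&(h[...,2]>70)).astype(np.uint8)
    m[240:]=0;m=cv2.morphologyEx(m,cv2.MORPH_CLOSE,np.ones((5,5)))
    out=[]
    for c in cv2.findContours(m,0,2)[0]:
        if cv2.contourArea(c)<250: continue
        k=np.zeros_like(m);cv2.drawContours(k,[c],-1,1,-1);d=cv2.distanceTransform(k,cv2.DIST_L2,5);_,r,_,p=cv2.minMaxLoc(d)
        yy,xx=np.where(d>r-.7);p=(xx.mean(),yy.mean())
        out.append((p,round(r,1),plane(s,p,.02).round(4)[:2].tolist()))
    return sorted(out,key=lambda o:o[2][1])
if __name__=='__main__':
    R=[]
    for f in sys.argv[1:]:
        s=np.load(f'pics/{f}.npy',allow_pickle=True).item();o=wts(s);R.append((s,o))
        print(f);[print('  ',np.round(a,1),r,X) for a,r,X in o]
E
python3 wt.py v2w p1wr p2wr
python3 - <<'E'
from h import *
s=np.load('pics/p1wr.npy',allow_pickle=True).item()
print('pan',[plane(s,p,.016)[:2].round(3).tolist() for p in((184,111),(318,112),(315,211),(188,208))])
s2=np.load('pics/p2wr.npy',allow_pickle=True).item()
print('cones',plane(s,(325,255),0),plane(s,(369,252),0),'jar top',plane(s,(165,236),.08))
E
```

```text
clock: 33.55
tool_pos: [0.5469, -0.068, 0.3395]
orientation: [180.0, -0.0, -180.0]
force: [-0.7, -0.2, -0.0]
opening: 0.0447
gripper_force: 0.0
[ 0.5469 -0.0678  0.3395]
v2w
   [431.8 170. ] 8.8 [0.5545, 0.121]
p1wr
   [124.2  32.1] 6.0 [0.4447, -0.2245]
p2wr
   [439.3 172.7] 8.8 [0.554, 0.1196]
pan [[0.554, -0.151], [0.558, 0.047], [0.71, 0.042], [0.704, -0.162]]
cones [0.79444969 0.05829832 0.        ] [0.78908536 0.13423907 0.        ] jar top [ 0.72637497 -0.17116765  0.08      ]
```

View pics/p2wr.png

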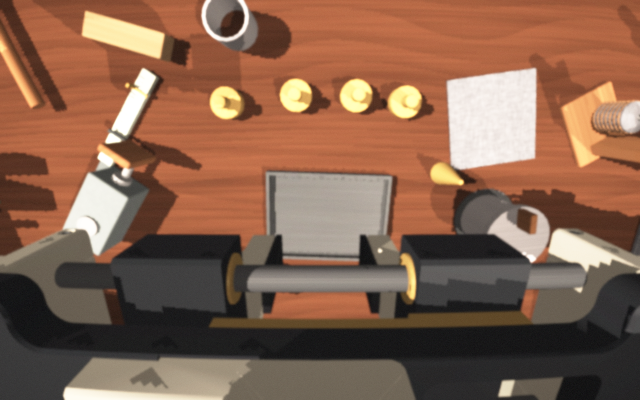

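```bash
sed -i "s/(h\[...,1\]>110)&(h\[...,2\]>70)/(h[...,1]>75)\&(h[...,2]>100)/" wt.py
python3 wt.py v2w p2wr
python3 - <<'E'
from h import *
s=np.load('pics/p2wr.npy',allow_pickle=True).item();h=cv2.cvtColor(s['color'],cv2.COLOR_RGB2HSV)
print(h[96,280:316:4].tolist()); print(h[85:110:4,406].tolist())
E
```

```text
v2w
   [113.2  30.6] 12.4 [0.3512, -0.3506]
   [207.   96.8] 7.0 [0.4458, -0.2199]
   [279.8  90.4] 10.0 [0.438, -0.112]
   [343.2  91.5] 13.0 [0.4395, -0.0199]
   [394.  98.] 14.6 [0.448, 0.0549]
   [431.8 170. ] 8.8 [0.5545, 0.121]
p2wr
   [124.2  34.7] 12.4 [0.3515, -0.3499]
   [217. 102.] 8.0 [0.4479, -0.2206]
   [290.3  94. ] 10.6 [0.4376, -0.1116]
   [353.1  95.1] 12.6 [0.4391, -0.0197]
   [403.2 101.8] 14.6 [0.448, 0.0548]
   [439.3 172.7] 8.8 [0.554, 0.1196]
[[21, 133, 249], [30, 68, 255], [30, 71, 255], [30, 66, 255], [30, 66, 255], [20, 141, 241], [18, 149, 217], [18, 149, 222], [14, 153, 123]]
[[18, 147, 237], [29, 76, 255], [28, 87, 255], [25, 116, 253], [28, 89, 255], [20, 144, 239], [29, 75, 255]]
```

```bash
sed -i "s/(h\[...,0\]>18)&(h\[...,0\]<33)&(h\[...,1\]>75)&(h\[...,2\]>100)/(h[...,0]>15)\&(h[...,0]<34)\&(h[...,1]>45)\&(h[...,2]>110)/" wt.py
python3 wt.py v2w p2wr b1w
```

```text
v2w
   [112.6  30.5] 13.0 [0.3509, -0.3515]
   [215.8  99.2] 15.8 [0.4494, -0.2071]
   [285.5  91. ] 16.0 [0.4388, -0.1038]
   [345.8  92. ] 16.0 [0.4402, -0.0161]
   [395.5  98. ] 16.0 [0.448, 0.0571]
   [434.  170.3] 11.0 [0.555, 0.1247]
   [577.8 153.2] 7.2 [0.5251, 0.3587]
   [572.9 234.1] 5.4 [0.6638, 0.3836]
p2wr
   [123.7  34.6] 13.0 [0.3512, -0.3506]
   [225.8 102.6] 15.8 [0.4489, -0.2075]
   [295.6  94.8] 16.0 [0.4387, -0.1038]
   [355.8  95.2] 16.0 [0.4393, -0.0157]
   [404.2 101.8] 16.0 [0.448, 0.0563]
   [441. 173.] 10.8 [0.5545, 0.1224]
   [583.8 155.5] 7.4 [0.5241, 0.3574]
b1w
   [  6.2 100.2] 13.8 [0.4465, -0.2129]
   [ 69.  100.5] 14.2 [0.4392, -0.1025]
   [124.  105.8] 15.0 [0.4396, -0.0135]
   [171.5 116. ] 15.2 [0.4478, 0.0602]
   [217.  189.2] 10.2 [0.5537, 0.1322]
   [366.7 188. ] 6.6 [0.525, 0.3681]
   [405.4 196.6] 5.8 [0.5318, 0.4321]
   [411.  169.5] 10.8 [0.4877, 0.4326]
   [476.3 100.5] 8.2 [0.3738, 0.5109]
   [555.   90.2] 10.6 [0.3417, 0.6301]
   [573. 234.] 6.0 [0.5639, 0.7396]
```

```bash

python3 -m creep '[{"grip":0.5,"delta_pos":[0.6,-0.2,0.3],"rotation":[0,0,0]},{"grip":0.5,"delta_pos":[0.99,-0.35,0.7],"rotation":[0,0,0]},{"grip":0.5,"delta_pos":[0.99,-0.35,1],"rotation":[0,0,0]},{"grip":0.5,"delta_pos":[0.99,-0.35,1],"rotation":[0,0,0]}]' >/dev/null
python3 -m creep '[{"grip":0.5,"delta_pos":[0.09,-0.01,0.4],"rotation":[0,0,0]},{"grip":0.5,"delta_pos":[0.09,-0.01,0.9],"rotation":[0,0,0]},{"grip":0.5,"delta_pos":[0.09,-0.01,0.9],"rotation":[0,0,0]},{"grip":0.5,"delta_pos":[0.09,-0.01,0.9],"rotation":[0,0,0]}]'
python3 -c "
from h import *
print(go((.4388,-.1038,.048),180))
import wt
S={v:np.load(f'pics/{v}.npy',allow_pickle=True).item() for v in('p2wr','b1w')}
for a,b in(((295.6,94.8),(69,100.5)),((404.2,101.8),(171.5,116))): print(tri((S['p2wr'],a),(S['b1w'],b)).round(4))
"
```

```text
clock: 34.4
tool_pos: [0.4396, -0.1043, 0.1506]
orientation: [-179.9, -0.1, -179.9]
force: [0.7, 0.0, 0.7]
opening: 0.0436
gripper_force: 0.0
[[0.006, 0.007, 1.026], [-0.0007, -0.001, 0.0011]]
[ 0.4389 -0.1039  0.0184]
[0.4479 0.0577 0.0148]
```

```bash

python3 -m creep '[{"grip":0.5,"delta_pos":[0,0,0.4],"rotation":[0,0,0]},{"grip":0.5,"delta_pos":[0,0,0.8],"rotation":[0,0,0]},{"grip":0.5,"delta_pos":[0.01,0.01,1],"rotation":[0,0,0]},{"grip":0.5,"delta_pos":[0.01,0.01,1],"rotation":[0,0,0]},{"grip":0.6,"delta_pos":[0.01,0.01,1],"rotation":[0,0,0]}]'
python3 -m creep '[{"grip":1,"delta_pos":[0,0,0.02],"rotation":[0,0,0]},{"grip":1,"delta_pos":[0,0,0.02],"rotation":[0,0,0]},{"grip":1,"delta_pos":[0,0,0.02],"rotation":[0,0,0]},{"grip":1,"delta_pos":[0,0,0.02],"rotation":[0,0,0]},{"grip":1,"delta_pos":[0,0,0.02],"rotation":[0,0,0]}]'
python3 -m creep '[{"grip":1,"delta_pos":[0,0,-0.2],"rotation":[0,0,0]},{"grip":1,"delta_pos":[0,0,-0.5],"rotation":[0,0,0]},{"grip":1,"delta_pos":[-0.3,0,-0.7],"rotation":[0,0,0]},{"grip":1,"delta_pos":[-0.8,0,-0.7],"rotation":[0,0,0]},{"grip":1,"delta_pos":[-0.8,0,-0.7],"rotation":[0,0,0]}]' 
python3 -m creep '[{"grip":1,"delta_pos":[-0.4,0,0],"rotation":[0,0,0]},{"grip":1,"delta_pos":[-0.8,0,0],"rotation":[0,0,0]},{"grip":1,"delta_pos":[-0.8,0,0],"rotation":[0,0,0]}]' >/dev/null
python3 -m creep '[{"grip":1,"delta_pos":[-0.4,0,0],"rotation":[0,0,0]},{"grip":1,"delta_pos":[-0.65,0,0],"rotation":[0,0,0]},{"grip":1,"delta_pos":[-0.65,0,0],"rotation":[0,0,0]}]'
python3 -c "
from h import *
print(go((.665,-.105,.053),180))"
```

```text
clock: 34.9
tool_pos: [0.44, -0.1034, 0.0517]
orientation: [-180.0, 0.1, -179.9]
force: [0.5, 0.1, 0.3]
opening: 0.04
gripper_force: 0.0
clock: 35.4
tool_pos: [0.4386, -0.1037, 0.0488]
orientation: [180.0, 0.1, -180.0]
force: [-0.5, 1.5, 9.1]
opening: 0.0173
gripper_force: 30.0
clock: 35.9
tool_pos: [0.5238, -0.1035, 0.1187]
orientation: [-180.0, 0.3, -179.9]
force: [-1.8, 0.7, -2.5]
opening: 0.0169
gripper_force: 30.0
clock: 36.5
tool_pos: [0.665, -0.1038, 0.1166]
orientation: [-180.0, -0.0, -180.0]
force: [-1.3, 0.2, -3.2]
opening: 0.0171
gripper_force: 30.0
[[-0.0, -0.012, 0.636], [-0.0002, -0.0001, 0.0]]
```

```bash

python3 -m creep '[{"grip":1,"delta_pos":[0,-0.01,0.3],"rotation":[0,0,0]},{"grip":1,"delta_pos":[0,-0.01,0.5],"rotation":[0,0,0]},{"grip":1,"delta_pos":[0,-0.01,0.6],"rotation":[0,0,0]},{"grip":1,"delta_pos":[0,-0.01,0.63],"rotation":[0,0,0]},{"grip":1,"delta_pos":[0,-0.01,0.64],"rotation":[0,0,0]}]'
python3 -m creep '[{"grip":1,"delta_pos":[0,0,0],"rotation":[0,0,0]},{"grip":0.7,"delta_pos":[0,0,0],"rotation":[0,0,0]},{"grip":0.5,"delta_pos":[0,0,0],"rotation":[0,0,0]},{"grip":0.5,"delta_pos":[0,0,0],"rotation":[0,0,0]},{"grip":0.5,"delta_pos":[0,0,-0.2],"rotation":[0,0,0]}]'
python3 -m creep '[{"grip":0.5,"delta_pos":[0,0,-0.4],"rotation":[0,0,0]},{"grip":0.5,"delta_pos":[0.2,0,-0.8],"rotation":[0,0,0]},{"grip":0.5,"delta_pos":[0.7,0.3,-0.8],"rotation":[0,0,0]},{"grip":0.5,"delta_pos":[0.8,0.3,-0.8],"rotation":[0,0,0]}]' 
python3 sv.py q1 wrist; python3 wt.py q1wr
python3 -c "
from h import *
print(go((.4395,-.016,.148),180))"
```

```text
clock: 37.0
tool_pos: [0.6628, -0.1048, 0.0543]
orientation: [-180.0, 0.0, -180.0]
force: [0.8, -0.8, -2.6]
opening: 0.017
gripper_force: 30.0
clock: 37.5
tool_pos: [0.6611, -0.1048, 0.0718]
orientation: [180.0, -0.2, 180.0]
force: [-0.3, 0.4, -0.8]
opening: 0.0419
gripper_force: 0.0
clock: 37.9
tool_pos: [0.5808, -0.0737, 0.1556]
orientation: [179.9, 0.1, 180.0]
force: [-0.5, 0.5, -0.1]
opening: 0.044
gripper_force: 0.0
[ 0.579  -0.0737  0.1552]
q1wr
   [21.2 32.8] 5.0 [0.4269, -0.3391]
   [163.2  50.2] 26.2 [0.4485, -0.2075]
   [388.1  37.5] 27.0 [0.4404, -0.0162]
   [470.  51.] 26.6 [0.4494, 0.0552]
   [522.9 172.7] 17.4 [0.5549, 0.1206]
[[1.395, 0.577, 0.072], [0.0009, 0.0006, 0.0001]]
```

```bash

python3 -m creep '[{"grip":0.5,"delta_pos":[0.4,0.2,0],"rotation":[0,0,0]},{"grip":0.5,"delta_pos":[0.8,0.4,0],"rotation":[0,0,0]},{"grip":0.5,"delta_pos":[0.8,0.4,0],"rotation":[0,0,0]}]' >/dev/null
python3 -m creep '[{"grip":0.5,"delta_pos":[0.4,0.17,0.1],"rotation":[0,0,0]},{"grip":0.5,"delta_pos":[0.59,0.18,0.3],"rotation":[0,0,0]},{"grip":0.5,"delta_pos":[0.59,0.18,0.3],"rotation":[0,0,0]},{"grip":0.5,"delta_pos":[0.59,0.18,0.3],"rotation":[0,0,0]}]'
python3 -c "
from h import *
print(go((.440,-.016,.048),180))"
```

```text
clock: 38.65
tool_pos: [0.4443, -0.0166, 0.1243]
orientation: [-180.0, 0.1, -179.9]
force: [-0.7, -0.0, 0.0]
opening: 0.0437
gripper_force: 0.0
[[0.044, 0.006, 0.763], [-0.0, 0.0007, 0.0007]]
```

```bash

python3 -m creep '[{"grip":0.5,"delta_pos":[0.045,0.005,0.4],"rotation":[0,0,0]},{"grip":0.5,"delta_pos":[0.045,0.005,0.7],"rotation":[0,0,0]},{"grip":0.5,"delta_pos":[0.045,0.005,0.76],"rotation":[0,0,0]},{"grip":0.6,"delta_pos":[0.045,0.005,0.76],"rotation":[0,0,0]},{"grip":1,"delta_pos":[0.045,0.005,0.76],"rotation":[0,0,0]}]'
python3 -m creep '[{"grip":1,"delta_pos":[0,0,0],"rotation":[0,0,0]},{"grip":1,"delta_pos":[0,0,0],"rotation":[0,0,0]},{"grip":1,"delta_pos":[0,0,0],"rotation":[0,0,0]},{"grip":1,"delta_pos":[0,0,0],"rotation":[0,0,0]}]'
python3 -m creep '[{"grip":1,"delta_pos":[0,0,-0.2],"rotation":[0,0,0]},{"grip":1,"delta_pos":[0,0,-0.5],"rotation":[0,0,0]},{"grip":1,"delta_pos":[-0.3,0,-0.7],"rotation":[0,0,0]},{"grip":1,"delta_pos":[-0.8,0,-0.7],"rotation":[0,0,0]},{"grip":1,"delta_pos":[-0.8,0,-0.7],"rotation":[0,0,0]}]' >/dev/null
python3 -m creep '[{"grip":1,"delta_pos":[-0.4,0,0],"rotation":[0,0,0]},{"grip":1,"delta_pos":[-0.8,0,0],"rotation":[0,0,0]},{"grip":1,"delta_pos":[-0.8,0,0],"rotation":[0,0,0]}]' >/dev/null
python3 -m creep '[{"grip":1,"delta_pos":[-0.4,0.05,0],"rotation":[0,0,0]},{"grip":1,"delta_pos":[-0.65,0.08,0],"rotation":[0,0,0]},{"grip":1,"delta_pos":[-0.65,0.08,0],"rotation":[0,0,0]}]'
python3 -c "
from h import *
print(go((.665,-.008,.053),180))"
```

```text
clock: 39.15
tool_pos: [0.4407, -0.016, 0.0489]
orientation: [180.0, 0.1, -180.0]
force: [0.7, -0.2, 0.2]
opening: 0.0329
gripper_force: 0.0
clock: 39.55
tool_pos: [0.4402, -0.0159, 0.0489]
orientation: [180.0, 0.1, -180.0]
force: [-0.8, 1.8, 6.4]
opening: 0.0172
gripper_force: 30.0
clock: 40.65
tool_pos: [0.6666, -0.008, 0.1166]
orientation: [-180.0, 0.0, -180.0]
force: [-1.6, -1.0, -3.9]
opening: 0.0173
gripper_force: 30.0
[[0.016, 0.0, 0.636], [-0.0002, 0.0, 0.0]]
```

```bash

python3 -m creep '[{"grip":1,"delta_pos":[0.01,0,0.3],"rotation":[0,0,0]},{"grip":1,"delta_pos":[0.01,0,0.5],"rotation":[0,0,0]},{"grip":1,"delta_pos":[0.01,0,0.6],"rotation":[0,0,0]},{"grip":1,"delta_pos":[0.01,0,0.64],"rotation":[0,0,0]},{"grip":1,"delta_pos":[0.01,0,0.64],"rotation":[0,0,0]}]'
python3 -m creep '[{"grip":1,"delta_pos":[0,0,0],"rotation":[0,0,0]},{"grip":0.7,"delta_pos":[0,0,0],"rotation":[0,0,0]},{"grip":0.5,"delta_pos":[0,0,0],"rotation":[0,0,0]},{"grip":0.5,"delta_pos":[0,0,0],"rotation":[0,0,0]},{"grip":0.5,"delta_pos":[0,0,-0.2],"rotation":[0,0,0]}]' >/dev/null
python3 -m creep '[{"grip":0.5,"delta_pos":[0,0,-0.4],"rotation":[0,0,0]},{"grip":0.5,"delta_pos":[0.2,0,-0.8],"rotation":[0,0,0]},{"grip":0.5,"delta_pos":[0.7,0.2,-0.8],"rotation":[0,0,0]},{"grip":0.5,"delta_pos":[0.8,0.3,-0.8],"rotation":[0,0,0]}]' 
python3 sv.py q2 wrist; python3 wt.py q2wr
python3 -m creep '[{"grip":0.5,"delta_pos":[0.4,0.2,0],"rotation":[0,0,0]},{"grip":0.5,"delta_pos":[0.8,0.34,0.2],"rotation":[0,0,0]},{"grip":0.5,"delta_pos":[0.9,0.34,0.3],"rotation":[0,0,0]},{"grip":0.5,"delta_pos":[0.9,0.34,0.3],"rotation":[0,0,0]}]' >/dev/null
python3 -c "
from h import *
print(go((.449,.0555,.048),180))"
```

```text
clock: 41.15
tool_pos: [0.6627, -0.0084, 0.0544]
orientation: [-180.0, -0.0, -180.0]
force: [1.3, 0.3, -3.1]
opening: 0.0169
gripper_force: 30.0
clock: 42.05
tool_pos: [0.5805, 0.022, 0.1553]
orientation: [179.9, 0.1, 179.9]
force: [0.0, -0.2, 0.4]
opening: 0.0442
gripper_force: 0.0
[0.5798 0.0231 0.155 ]
q2wr
   [59.6 55.7] 23.0 [0.448, -0.2082]
   [362.   47.3] 27.2 [0.4478, 0.0579]
   [430.1 173.2] 17.6 [0.5554, 0.1254]
[[0.419, -0.001, 0.75], [-0.0004, -0.0012, 0.0009]]
```

```bash

python3 -m creep '[{"grip":0.5,"delta_pos":[0.3,0.01,0],"rotation":[0,0,0]},{"grip":0.5,"delta_pos":[0.42,0.01,0.2],"rotation":[0,0,0]},{"grip":0.5,"delta_pos":[0.42,0.01,0.5],"rotation":[0,0,0]},{"grip":0.5,"delta_pos":[0.42,0.01,0.75],"rotation":[0,0,0]},{"grip":0.5,"delta_pos":[0.42,0.01,0.75],"rotation":[0,0,0]}]'
python3 -m creep '[{"grip":1,"delta_pos":[0,0,0],"rotation":[0,0,0]},{"grip":1,"delta_pos":[0,0,0],"rotation":[0,0,0]},{"grip":1,"delta_pos":[0,0,0],"rotation":[0,0,0]},{"grip":1,"delta_pos":[0,0,0],"rotation":[0,0,0]},{"grip":1,"delta_pos":[0,0,0],"rotation":[0,0,0]}]'
python3 -m creep '[{"grip":1,"delta_pos":[0,0,-0.2],"rotation":[0,0,0]},{"grip":1,"delta_pos":[0,0,-0.5],"rotation":[0,0,0]},{"grip":1,"delta_pos":[-0.3,-0.3,-0.7],"rotation":[0,0,0]},{"grip":1,"delta_pos":[-0.8,-0.35,-0.7],"rotation":[0,0,0]},{"grip":1,"delta_pos":[-0.8,-0.35,-0.7],"rotation":[0,0,0]}]' >/dev/null
python3 -m creep '[{"grip":1,"delta_pos":[-0.4,-0.2,0],"rotation":[0,0,0]},{"grip":1,"delta_pos":[-0.7,-0.28,0],"rotation":[0,0,0]},{"grip":1,"delta_pos":[-0.7,-0.28,0],"rotation":[0,0,0]},{"grip":1,"delta_pos":[-0.7,-0.28,0],"rotation":[0,0,0]}]'
python3 -c "
from h import *
print(go((.600,-.008,.053),180))"
```

```text
clock: 43.0
tool_pos: [0.4506, 0.056, 0.0468]
orientation: [-179.9, -0.2, 180.0]
force: [-0.6, -0.6, 0.7]
opening: 0.0437
gripper_force: 0.0
clock: 43.5
tool_pos: [0.452, 0.0571, 0.0496]
orientation: [179.9, 0.1, -180.0]
force: [-0.4, 0.7, 5.2]
opening: 0.0172
gripper_force: 30.0
clock: 44.4
tool_pos: [0.6006, -0.0068, 0.1175]
orientation: [-180.0, -0.1, 179.9]
force: [-0.7, -0.1, -3.0]
opening: 0.0173
gripper_force: 30.0
[[0.004, -0.011, 0.645], [-0.0002, -0.0017, -0.001]]
```

```bash

python3 -m creep '[{"grip":1,"delta_pos":[-0.01,0,0.3],"rotation":[0,0,0]},{"grip":1,"delta_pos":[-0.02,0,0.5],"rotation":[0,0,0]},{"grip":1,"delta_pos":[-0.02,0,0.6],"rotation":[0,0,0]},{"grip":1,"delta_pos":[-0.02,0,0.64],"rotation":[0,0,0]},{"grip":1,"delta_pos":[-0.02,0,0.64],"rotation":[0,0,0]}]'
python3 -m creep '[{"grip":1,"delta_pos":[0,0,0],"rotation":[0,0,0]},{"grip":0.7,"delta_pos":[0,0,0],"rotation":[0,0,0]},{"grip":0.5,"delta_pos":[0,0,0],"rotation":[0,0,0]},{"grip":0.5,"delta_pos":[0,0,0],"rotation":[0,0,0]},{"grip":0.5,"delta_pos":[0,0,-0.2],"rotation":[0,0,0]}]' >/dev/null
python3 -m creep '[{"grip":0.5,"delta_pos":[0,0,-0.4],"rotation":[0,0,0]},{"grip":0.5,"delta_pos":[0,0,-0.8],"rotation":[0,0,0]},{"grip":0.5,"delta_pos":[0.2,-0.4,-0.8],"rotation":[0,0,0]},{"grip":0.5,"delta_pos":[0.4,-0.9,-0.8],"rotation":[0,0,0]},{"grip":0.5,"delta_pos":[0.4,-0.9,-0.8],"rotation":[0,0,0]}]' 
python3 sv.py q3 wrist; python3 wt.py q3wr
python3 -c "
from h import *
print(go((.4485,-.208,.048),180))"
```

```text
clock: 44.9
tool_pos: [0.6027, -0.0061, 0.0554]
orientation: [-180.0, -0.0, -180.0]
force: [0.9, -1.2, -2.2]
opening: 0.0173
gripper_force: 30.0
clock: 45.9
tool_pos: [0.561, -0.0995, 0.1555]
orientation: [180.0, 0.0, 179.8]
force: [1.2, -0.7, -1.0]
opening: 0.044
gripper_force: 0.0
[ 0.562  -0.0987  0.1554]
q3wr
   [ 70.7 233.9] 6.0 [0.5971, -0.357]
   [51.8 56.3] 5.0 [0.4279, -0.338]
   [194.6  74.8] 26.0 [0.4486, -0.2078]
   [412.7 223.7] 10.6 [0.5861, -0.0086]
   [544.4 192. ] 17.0 [0.5542, 0.1204]
[[1.132, -1.097, 1.074], [0.0001, 0.0004, -0.0019]]
```

```bash

python3 -m creep '[{"grip":0.5,"delta_pos":[0.5,-0.5,0],"rotation":[0,0,0]},{"grip":0.5,"delta_pos":[0.9,-0.9,0],"rotation":[0,0,0]},{"grip":0.5,"delta_pos":[0.9,-0.9,0],"rotation":[0,0,0]}]' >/dev/null
python3 -m creep '[{"grip":0.5,"delta_pos":[0.23,-0.19,0],"rotation":[0,0,0]},{"grip":0.5,"delta_pos":[0.23,-0.19,0.4],"rotation":[0,0,0]},{"grip":0.5,"delta_pos":[0.23,-0.19,0.7],"rotation":[0,0,0]},{"grip":0.5,"delta_pos":[0.23,-0.19,0.7],"rotation":[0,0,0]}]'
python3 -c "
from h import *
print(go((.4485,-.2078,.048),180))"
```

```text
clock: 46.65
tool_pos: [0.4481, -0.2048, 0.0818]
orientation: [180.0, -0.3, 180.0]
force: [-0.6, 0.7, -0.7]
opening: 0.0438
gripper_force: 0.0
[[-0.006, -0.03, 0.338], [0.0005, -0.0038, -0.0004]]
```

```bash

python3 -m creep '[{"grip":0.5,"delta_pos":[0,-0.02,0.2],"rotation":[0,0,0]},{"grip":0.5,"delta_pos":[0,-0.02,0.36],"rotation":[0,0,0]},{"grip":0.6,"delta_pos":[0,-0.02,0.36],"rotation":[0,0,0]},{"grip":1,"delta_pos":[0,-0.02,0.36],"rotation":[0,0,0]},{"grip":1,"delta_pos":[0,-0.02,0.36],"rotation":[0,0,0]}]'
python3 -m creep '[{"grip":1,"delta_pos":[0,0,0],"rotation":[0,0,0]},{"grip":1,"delta_pos":[0,0,0],"rotation":[0,0,0]},{"grip":1,"delta_pos":[0,0,0],"rotation":[0,0,0]},{"grip":1,"delta_pos":[0,0,0],"rotation":[0,0,0]}]'
python3 -m creep '[{"grip":1,"delta_pos":[0,0,-0.2],"rotation":[0,0,0]},{"grip":1,"delta_pos":[0,0,-0.5],"rotation":[0,0,0]},{"grip":1,"delta_pos":[-0.3,0.3,-0.7],"rotation":[0,0,0]},{"grip":1,"delta_pos":[-0.8,0.6,-0.7],"rotation":[0,0,0]},{"grip":1,"delta_pos":[-0.8,0.6,-0.7],"rotation":[0,0,0]}]' >/dev/null
python3 -m creep '[{"grip":1,"delta_pos":[-0.4,0.2,0],"rotation":[0,0,0]},{"grip":1,"delta_pos":[-0.7,0.43,0],"rotation":[0,0,0]},{"grip":1,"delta_pos":[-0.7,0.43,0],"rotation":[0,0,0]},{"grip":1,"delta_pos":[-0.7,0.43,0],"rotation":[0,0,0]}]'
python3 -c "
from h import *
print(go((.600,-.106,.053),180))"
```

```text
clock: 47.15
tool_pos: [0.4514, -0.2072, 0.0501]
orientation: [-180.0, 0.1, -180.0]
force: [0.1, -0.5, -0.8]
opening: 0.0249
gripper_force: 0.0
clock: 47.55
tool_pos: [0.4512, -0.2074, 0.0499]
orientation: [-180.0, 0.1, -180.0]
force: [-0.5, 1.6, 7.5]
opening: 0.0169
gripper_force: 30.0
clock: 48.45
tool_pos: [0.5999, -0.1036, 0.1178]
orientation: [180.0, -0.1, -180.0]
force: [0.3, -0.4, -3.6]
opening: 0.0172
gripper_force: 30.0
[[-0.002, -0.024, 0.648], [0.0001, -0.0013, 0.0005]]
```

```bash

python3 -m creep '[{"grip":1,"delta_pos":[-0.02,-0.02,0.3],"rotation":[0,0,0]},{"grip":1,"delta_pos":[-0.02,-0.02,0.5],"rotation":[0,0,0]},{"grip":1,"delta_pos":[-0.02,-0.02,0.6],"rotation":[0,0,0]},{"grip":1,"delta_pos":[-0.02,-0.02,0.65],"rotation":[0,0,0]},{"grip":1,"delta_pos":[-0.02,-0.02,0.65],"rotation":[0,0,0]}]'
python3 -m creep '[{"grip":1,"delta_pos":[0,0,0],"rotation":[0,0,0]},{"grip":0.7,"delta_pos":[0,0,0],"rotation":[0,0,0]},{"grip":0.5,"delta_pos":[0,0,0],"rotation":[0,0,0]},{"grip":0.5,"delta_pos":[0,0,0],"rotation":[0,0,0]},{"grip":0.5,"delta_pos":[0,0,-0.2],"rotation":[0,0,0]}]' >/dev/null
python3 -m creep '[{"grip":0.5,"delta_pos":[0,0,-0.4],"rotation":[0,0,0]},{"grip":0.5,"delta_pos":[0,0,-0.9],"rotation":[0,0,0]},{"grip":0.5,"delta_pos":[0,0,-1],"rotation":[0,0,0]}]' >/dev/null
python3 -m creep '[{"grip":0.5,"delta_pos":[-0.4,0.2,-0.5],"rotation":[0,0,0]},{"grip":0.5,"delta_pos":[-0.8,0.5,-1],"rotation":[0,0,0]},{"grip":0.5,"delta_pos":[-0.8,0.5,-1],"rotation":[0,0,0]},{"grip":0.5,"delta_pos":[-0.8,0.5,-1],"rotation":[0,0,0]}]'
python3 -m creep '[{"grip":0.5,"delta_pos":[0,0.2,-0.5],"rotation":[0,0,0]},{"grip":0.5,"delta_pos":[0,0.2,-0.5],"rotation":[0,0,0]},{"grip":0.5,"delta_pos":[0,0.2,-0.5],"rotation":[0,0,0]}]'
python3 sv.py r1 wrist; python3 wt.py r1wr
```

```text
clock: 48.95
tool_pos: [0.6016, -0.1067, 0.055]
orientation: [-180.0, -0.0, 180.0]
force: [-0.2, -0.5, -2.2]
opening: 0.0174
gripper_force: 30.0
clock: 50.15
tool_pos: [0.6863, -0.0546, 0.2778]
orientation: [180.0, 0.4, -179.9]
force: [-0.2, 0.2, -0.8]
opening: 0.0437
gripper_force: 0.0
clock: 50.45
tool_pos: [0.6828, -0.0358, 0.3252]
orientation: [180.0, 0.2, -180.0]
force: [0.1, -0.2, -0.7]
opening: 0.0436
gripper_force: 0.0
[ 0.6822 -0.0361  0.3237]
r1wr
   [270.2 111. ] 16.8 [0.5989, -0.1073]
   [273.5 156.5] 16.2 [0.6642, -0.1051]
   [341.4 111.4] 16.8 [0.5996, -0.0051]
   [353.3 157.7] 16.0 [0.666, 0.0139]
   [378.1 221.4] 17.6 [0.7669, 0.0565]
   [433.3  82. ] 12.2 [0.5583, 0.1244]
   [421.5 220.5] 13.0 [0.7655, 0.1259]
   [485.  181.4] 7.0 [0.7016, 0.2202]
   [590.5  66.7] 7.0 [0.5292, 0.3591]
   [581.3 222.8] 5.0 [0.7709, 0.4003]
```

View pics/r1wr.png

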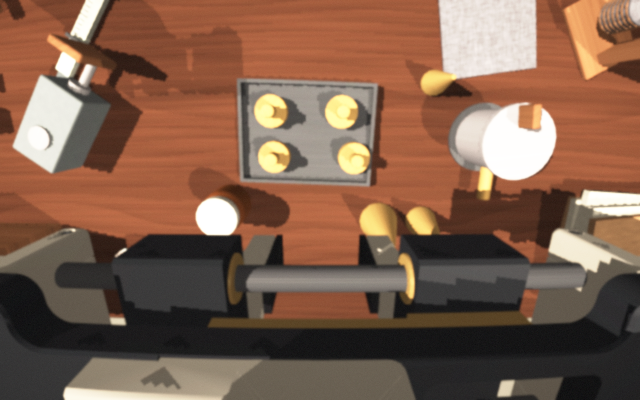

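```bash

python3 -m creep '[{"grip":0.5,"delta_pos":[0.4,-0.9,-0.1],"rotation":[0,0,0]},{"grip":0.5,"delta_pos":[0.4,-0.9,-0.1],"rotation":[0,0,0]},{"grip":0.5,"delta_pos":[0.4,-0.9,-0.1],"rotation":[0,0,0]}]' >/dev/null
python3 -m creep '[{"grip":0.5,"delta_pos":[0.4,-0.9,0],"rotation":[0,0,0]},{"grip":0.5,"delta_pos":[0.4,-0.9,0],"rotation":[0,0,0]},{"grip":0.5,"delta_pos":[0.4,-0.9,0],"rotation":[0,0,0]},{"grip":0.5,"delta_pos":[0.4,-0.9,0],"rotation":[0,0,0]}]' >/dev/null
python3 sv.py k1 wrist
python3 -m creep '[{"grip":0.5,"delta_pos":[0,-0.9,0],"rotation":[0,0,0]},{"grip":0.5,"delta_pos":[0,-0.9,0],"rotation":[0,0,0]},{"grip":0.5,"delta_pos":[0,-0.9,0],"rotation":[0,0,0]},{"grip":0.5,"delta_pos":[0,-0.9,0],"rotation":[0,0,0]}]' >/dev/null
python3 -m creep '[{"grip":0.5,"delta_pos":[0,-0.5,0],"rotation":[0,0,0]},{"grip":0.5,"delta_pos":[0,-0.5,0],"rotation":[0,0,0]},{"grip":0.5,"delta_pos":[0,-0.5,0],"rotation":[0,0,0]},{"grip":0.5,"delta_pos":[0,-0.5,0],"rotation":[0,0,0]}]' >/dev/null
python3 sv.py k2 wrist
python3 - <<'E'
from h import *
o=[]
for v in('k1wr','k2wr'):
    s=np.load(f'pics/{v}.npy',allow_pickle=True).item();c=proj(s,(.49,-.345,.05));print(v,c)
    x,y=int(c[0])-65,max(0,int(c[1])-70);o.append(cv2.resize(s['color'][y:y+130,x:x+130],(400,400),interpolation=cv2.INTER_CUBIC));print(x,y)
cv2.imwrite('pics/k.png',np.hstack(o)[:,:,::-1])
E
```

```text
[ 0.6017 -0.2167  0.3326]
[ 0.6027 -0.3548  0.3339]
k1wr [225.28437858  91.54927095]
160 21
k2wr [327.46505052  89.15829221]
262 19
```

View pics/k.png

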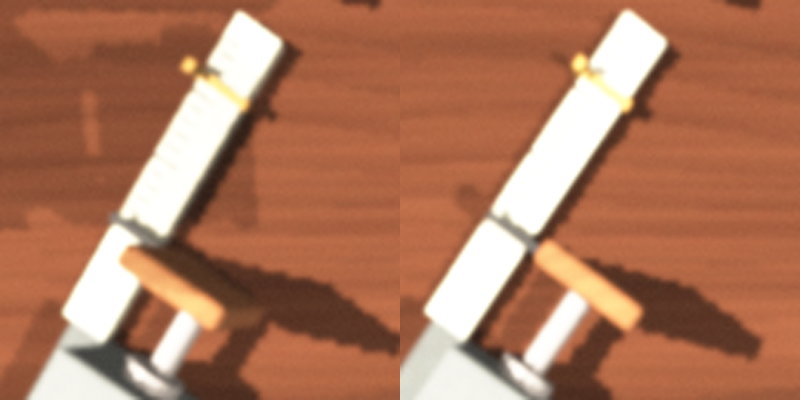

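```bash
python3 - <<'E'
from h import *
s1,s2=[np.load(f'pics/{v}.npy',allow_pickle=True).item() for v in('k1wr','k2wr')]
f=400/130
p1=lambda x,y:(160+x/f,21+y/f)
p2=lambda x,y:(262+x/f,19+y/f)
for n,a,b in[('handle',(173,285),(187,284)),('marker',(222,86),(206,83)),('mknob',(189,65),(180,63)),('barL',(238,10),(226,10)),('barR',(284,42),(267,42)),('hR',(220,318),(236,318)),('hL',(125,256),(138,248)),('ptrL',(112,217),(90,213))]:
    print(n,tri((s1,p1(*a)),(s2,p2(*b))).round(4))
for z in(.01,.03):
    L=[plane(s2,p2(*q),z)[:2] for q in((225,10),(25,312),(268,42),(70,338))]
    d=L[1]-L[0];e=L[3]-L[2];print('yaw',np.degrees(np.arctan2(d[1],d[0])),np.degrees(np.arctan2(e[1],e[0])),np.linalg.norm(L[0]-L[2]))
H=plane(s2,p2(187,284),.083);
print('H',H,plane(s1,p1(173,285),.083))
for z in(.02,.03,.04):
  print(z,'mark',plane(s2,p2(206,83),z).round(4),plane(s1,p1(222,86),z).round(4),'ptr',plane(s2,p2(112,227),z).round(4),plane(s1,p1(135,230),z).round(4))
E
```

```text
handle [ 0.5192 -0.3514  0.0747]
marker [ 0.4283 -0.3424  0.0123]
mknob [ 0.4215 -0.3544  0.0213]
barL [ 0.3961 -0.3334  0.0103]
barR [ 0.4085 -0.314   0.0052]
hR [ 0.5329 -0.331   0.0796]
hL [ 0.5059 -0.3718  0.0721]
ptrL [ 0.4863 -0.3963  0.0209]
yaw -35.58452095293304 -35.25861106175925 0.024047859329225235
yaw -35.584520952933055 -35.25861106175924 0.02300035181792677
H [ 0.51949258 -0.35147737  0.083     ] [ 0.5192981  -0.34857486  0.083     ]
0.02 mark [ 0.4296 -0.3426  0.02  ] [ 0.4303 -0.3402  0.02  ] ptr [ 0.4922 -0.3862  0.02  ] [ 0.4926 -0.3862  0.02  ]
0.03 mark [ 0.4318 -0.3429  0.03  ] [ 0.4325 -0.3375  0.03  ] ptr [ 0.493  -0.3855  0.03  ] [ 0.4934 -0.3824  0.03  ]
0.04 mark [ 0.434  -0.3431  0.04  ] [ 0.4346 -0.3347  0.04  ] ptr [ 0.4938 -0.3848  0.04  ] [ 0.4941 -0.3786  0.04  ]
```

```bash

python3 -m creep '[{"grip":0.65,"delta_pos":[0.3,0.04,0],"rotation":[0,0,-0.3]},{"grip":0.65,"delta_pos":[0.6,0.04,0],"rotation":[0,0,-0.3]},{"grip":0.65,"delta_pos":[0.83,0.04,0],"rotation":[0,0,-0.3]},{"grip":0.65,"delta_pos":[0.83,0.04,0],"rotation":[0,0,-0.3]}]' >/dev/null
python3 -m creep '[{"grip":0.65,"delta_pos":[0,0,0.3],"rotation":[0,0,-0.307]},{"grip":0.65,"delta_pos":[0,0,0.6],"rotation":[0,0,-0.307]},{"grip":0.65,"delta_pos":[0,0,0.9],"rotation":[0,0,-0.307]},{"grip":0.65,"delta_pos":[0,0,1],"rotation":[0,0,-0.307]},{"grip":0.65,"delta_pos":[0,0,1],"rotation":[0,0,-0.307]}]'
python3 sv.py k3 wrist
python3 -c "
from h import *
print(go((.5193,-.3505,.121),-125.4))"
```

```text
clock: 53.0
tool_pos: [0.519, -0.351, 0.2318]
orientation: [179.8, -0.0, -125.4]
force: [-0.3, 0.2, 1.0]
opening: 0.0305
gripper_force: 0.0
[ 0.5196 -0.3516  0.2334]
[[-0.007, 0.008, 1.124], [0.0006, -0.0003, -0.0002]]
```

```bash

python3 -m creep '[{"grip":0.65,"delta_pos":[0,0,0.4],"rotation":[0,0,0]},{"grip":0.65,"delta_pos":[0,0,0.8],"rotation":[0,0,0]},{"grip":0.65,"delta_pos":[0,0,1],"rotation":[0,0,0]},{"grip":0.65,"delta_pos":[0,0,1],"rotation":[0,0,0]}]'
python3 -m creep '[{"grip":0.65,"delta_pos":[0,0,0.2],"rotation":[0,0,0]},{"grip":0.65,"delta_pos":[0,0,0.4],"rotation":[0,0,0]},{"grip":0.65,"delta_pos":[0,0,0.62],"rotation":[0,0,0]},{"grip":0.65,"delta_pos":[0,0,0.62],"rotation":[0,0,0]}]'
python3 -m creep '[{"grip":0.75,"delta_pos":[0,0,0],"rotation":[0,0,0]},{"grip":0.82,"delta_pos":[0,0,0],"rotation":[0,0,0]},{"grip":1,"delta_pos":[0,0,0],"rotation":[0,0,0]},{"grip":1,"delta_pos":[0,0,0],"rotation":[0,0,0]},{"grip":1,"delta_pos":[0,0,0],"rotation":[0,0,0]}]'
python3 sv.py k4 wrist side
python3 - <<'E'
from h import *
s=np.load('pics/k4wr.npy',allow_pickle=True).item()
for n,X in(('ptr',(.492,-.387,.015)),('mark',(.429,-.342,.012)),('end',(.402,-.324,.01)),('H',(.5193,-.3505,.083))): print(n,proj(s,X))
E
```

```text
clock: 53.45
tool_pos: [0.5185, -0.3515, 0.1319]
orientation: [179.8, -0.0, -125.5]
force: [-0.4, 0.9, 0.6]
opening: 0.031
gripper_force: 0.0
clock: 53.85
tool_pos: [0.5192, -0.352, 0.0714]
orientation: [179.9, -0.0, -125.4]
force: [-0.2, 0.7, 0.0]
opening: 0.0305
gripper_force: 0.0
clock: 54.35
tool_pos: [0.52, -0.3525, 0.0735]
orientation: [-179.9, 0.0, -125.4]
force: [-0.4, 2.1, 5.7]
opening: 0.0119
gripper_force: 30.0
[ 0.52   -0.3525  0.0736]
ptr [323.633622   164.40762918]
mark [438.05527843 164.33378679]
end [483.21380859 162.81662302]
H [322.45080516 280.14842944]
```

```bash
cat > gm.py <<'E'
from h import *
import sys
s=snap('wrist');np.save('pics/'+sys.argv[1]+'.npy',s,allow_pickle=True);h=cv2.cvtColor(s['color'],cv2.COLOR_RGB2HSV).astype(int)
# marker: saturated yellow on white bar; pointer: dark column
B=h[150:180,290:500]
ye=(B[...,0]>15)&(B[...,0]<34)&(B[...,1]>80)&(B[...,2]>120)
dk=(B[...,2]<110)&(B[...,1]<90)
print('yel',{290+i:int(v) for i,v in enumerate(ye.sum(0)) if v>4});print('dark',{290+i:int(v) for i,v in enumerate(dk.sum(0)) if v>4})
def rows(m): return {150+i:(int(np.where(r)[0].mean()+290)) for i,r in enumerate(m) if r.sum()>1}
print('yrows',rows(ye));print('drows',rows(dk))
E
python3 gm.py k5
```

```text
yel {431: 12, 432: 21, 433: 30, 434: 30, 435: 30, 436: 30, 437: 30, 438: 29, 439: 18, 440: 9}
dark {320: 25, 321: 26, 322: 26, 323: 24, 324: 18, 325: 8}
yrows {150: 435, 151: 435, 152: 436, 153: 436, 154: 437, 155: 437, 156: 437, 157: 437, 158: 436, 159: 436, 160: 435, 161: 435, 162: 436, 163: 435, 164: 435, 165: 435, 166: 435, 167: 435, 168: 435, 169: 434, 170: 434, 171: 434, 172: 434, 173: 434, 174: 434, 175: 434, 176: 434, 177: 434, 178: 434, 179: 434}
drows {150: 321, 151: 321, 152: 322, 153: 321, 154: 352, 155: 346, 156: 322, 157: 321, 158: 321, 159: 322, 160: 321, 161: 321, 163: 322, 164: 321, 166: 321, 167: 322, 168: 322, 169: 322, 170: 322, 171: 322, 172: 322, 173: 321, 174: 322, 175: 322, 176: 323, 177: 324, 178: 311, 179: 391}
```

```bash

python3 -m creep '[{"grip":1,"delta_pos":[0,0.08,0],"rotation":[0,0,0]},{"grip":1,"delta_pos":[0,0.16,0],"rotation":[0,0,0]},{"grip":1,"delta_pos":[0,0.24,0],"rotation":[0,0,0]},{"grip":1,"delta_pos":[0,0.32,0],"rotation":[0,0,0]},{"grip":1,"delta_pos":[0,0.4,0],"rotation":[0,0,0]}]'
python3 -m creep '[{"grip":1,"delta_pos":[0,0.08,0],"rotation":[0,0,0]},{"grip":1,"delta_pos":[0,0.16,0],"rotation":[0,0,0]},{"grip":1,"delta_pos":[0,0.24,0],"rotation":[0,0,0]},{"grip":1,"delta_pos":[0,0.24,0],"rotation":[0,0,0]}]'
python3 gm.py k6
```

```text
clock: 55.0
tool_pos: [0.4886, -0.3298, 0.0735]
orientation: [-179.7, 0.1, -125.3]
force: [6.7, -5.2, 2.4]
opening: 0.0122
gripper_force: 30.0
clock: 55.4
tool_pos: [0.4692, -0.3159, 0.0735]
orientation: [-179.6, 0.1, -125.3]
force: [8.2, -6.0, -1.3]
opening: 0.0118
gripper_force: 30.0
yel {341: 24, 342: 30, 343: 30, 344: 30, 345: 30, 346: 30, 347: 27, 348: 15, 436: 6, 437: 10, 438: 16, 439: 21, 440: 24, 441: 29, 442: 30, 443: 30, 444: 30, 445: 30, 446: 30, 447: 30, 448: 30, 449: 30, 450: 30, 451: 30, 452: 30, 453: 30, 454: 30, 455: 30, 456: 30, 457: 30, 458: 30, 459: 30, 460: 30, 461: 30, 462: 30, 463: 30, 464: 30, 465: 30, 466: 30, 467: 30, 468: 30, 469: 30, 470: 30, 471: 30, 472: 30, 473: 30, 474: 30, 475: 29, 476: 29, 477: 29, 478: 29, 479: 28, 480: 28, 481: 28, 482: 27, 483: 27, 484: 27, 485: 25, 486: 25, 487: 23, 488: 26, 489: 25, 490: 25, 491: 25, 492: 18, 493: 12, 494: 5}
dark {}
yrows {150: 450, 151: 450, 152: 450, 153: 448, 154: 448, 155: 450, 156: 451, 157: 451, 158: 448, 159: 449, 160: 449, 161: 449, 162: 452, 163: 452, 164: 452, 165: 450, 166: 451, 167: 452, 168: 452, 169: 452, 170: 452, 171: 453, 172: 454, 173: 454, 174: 453, 175: 449, 176: 446, 177: 439, 178: 433, 179: 433}
drows {177: 326, 178: 307, 179: 321}
```

```bash
python3 - <<'E'
from h import *
for v in('k5','k6'):
    s=np.load(f'pics/{v}.npy',allow_pickle=True).item();g=s['color'].astype(int).sum(2)//3
    for r in(156,161,166,171): print(v,r,g[r,312:352].tolist())
E
python3 -m creep '[{"grip":1,"delta_pos":[0,0.06,0],"rotation":[0,0,0]},{"grip":1,"delta_pos":[0,0.11,0],"rotation":[0,0,0]},{"grip":1,"delta_pos":[0,0.11,0],"rotation":[0,0,0]}]'
python3 gm.py k7 | cut -c1-150
python3 - <<'E'
from h import *
for v in('k7',):
    s=np.load(f'pics/{v}.npy',allow_pickle=True).item();g=s['color'].astype(int).sum(2)//3
    for r in(156,161,166,171): print(v,r,g[r,312:352].tolist())
E
```

```text
k5 156 [248, 248, 247, 246, 245, 234, 178, 115, 102, 102, 102, 102, 102, 104, 111, 128, 172, 216, 227, 198, 198, 241, 248, 249, 249, 249, 249, 248, 245, 224, 179, 205, 241, 247, 247, 248, 248, 247, 245, 231]
k5 161 [248, 248, 248, 248, 245, 235, 177, 116, 103, 100, 100, 103, 104, 105, 114, 151, 202, 235, 245, 247, 247, 247, 246, 246, 246, 246, 246, 247, 247, 247, 247, 246, 247, 246, 246, 246, 246, 246, 246, 246]
k5 166 [248, 248, 247, 246, 245, 232, 174, 114, 103, 101, 104, 102, 104, 106, 105, 106, 105, 123, 171, 225, 244, 246, 247, 248, 248, 248, 248, 248, 248, 248, 247, 247, 246, 246, 246, 246, 246, 246, 247, 247]
k5 171 [248, 248, 248, 247, 244, 224, 162, 111, 103, 101, 101, 101, 102, 102, 103, 107, 110, 138, 199, 240, 247, 248, 248, 248, 249, 248, 248, 246, 246, 245, 245, 245, 245, 245, 245, 246, 246, 247, 248, 248]
k6 156 [213, 239, 250, 252, 252, 246, 205, 137, 121, 118, 121, 120, 120, 122, 120, 115, 124, 155, 212, 234, 212, 214, 247, 252, 253, 253, 253, 251, 243, 222, 208, 206, 204, 204, 205, 201, 187, 184, 207, 231]
k6 161 [252, 252, 252, 252, 251, 244, 200, 134, 120, 119, 12
[... 1161 characters left out ...]
 237, 230, 193, 207, 244, 251, 251, 252, 252, 253, 252, 248, 220, 209, 244, 251]
k7 161 [251, 251, 251, 250, 245, 210, 142, 123, 119, 119, 119, 117, 117, 107, 99, 112, 159, 193, 203, 205, 204, 200, 216, 241, 250, 251, 251, 251, 251, 251, 251, 251, 251, 252, 252, 252, 252, 252, 252, 252]
k7 166 [250, 251, 251, 251, 251, 244, 200, 135, 119, 119, 120, 119, 116, 109, 99, 106, 149, 186, 202, 204, 208, 218, 240, 249, 251, 251, 252, 252, 252, 252, 252, 251, 251, 251, 251, 252, 252, 252, 252, 253]
k7 171 [250, 251, 251, 252, 252, 246, 203, 134, 120, 117, 118, 117, 114, 108, 95, 95, 126, 171, 195, 205, 217, 234, 244, 249, 251, 251, 251, 251, 251, 251, 251, 251, 251, 251, 251, 252, 252, 252, 252, 252]
```

```bash
python3 - <<'E'
from h import *
s=np.load('pics/k7.npy',allow_pickle=True).item();q,R=pose()
for z in(.012,.018):
    P=q+R.apply([.047,0,0]);P[2]=z
    a=proj(s,P);b=proj(s,P+R.apply([0,.01,0]));print(z,a,(b-a)[0]/10)
h=cv2.cvtColor(s['color'],cv2.COLOR_RGB2HSV).astype(int)
for r in(158,164,170): print(r,[tuple(int(x) for x in c) for c in h[r,316:338]])
E
```

```text
0.012 [319.55604892 159.64437933] 1.4979459154418067
0.018 [319.47657049 160.92075384] 1.5432666660994527
158 [(25, 17, 251), (23, 41, 212), (21, 35, 138), (12, 26, 126), (13, 28, 129), (15, 24, 125), (18, 27, 123), (16, 26, 126), (17, 32, 127), (15, 60, 128), (16, 117, 133), (17, 153, 170), (18, 152, 226), (22, 136, 247), (24, 123, 252), (24, 120, 253), (22, 118, 248), (20, 84, 229), (24, 35, 241), (28, 13, 252), (27, 10, 254), (26, 16, 251)]
164 [(27, 9, 254), (25, 18, 250), (21, 40, 209), (17, 32, 142), (12, 30, 128), (14, 26, 126), (14, 30, 128), (15, 29, 125), (16, 38, 127), (16, 76, 128), (17, 129, 142), (17, 152, 196), (21, 141, 243), (24, 127, 251), (24, 124, 253), (24, 119, 253), (23, 109, 249), (21, 69, 239), (23, 27, 246), (28, 12, 253), (26, 8, 254), (30, 7, 254)]
170 [(30, 6, 254), (26, 14, 252), (21, 40, 219), (19, 30, 144), (18, 30, 127), (16, 27, 124), (16, 30, 127), (15, 29, 123), (17, 43, 125), (17, 74, 124), (17, 124, 123), (17, 149, 127), (17, 156, 152), (18, 155, 206), (20, 141, 242), (23, 122, 249), (23, 95, 246), (23, 50, 243), (24, 20, 250), (27, 11, 253), (26, 8, 254), (30, 7, 254)]
```

```bash

python3 -m creep '[{"grip":1,"delta_pos":[0,0.03,0],"rotation":[0,0,0]},{"grip":1,"delta_pos":[0,0.06,0],"rotation":[0,0,0]},{"grip":1,"delta_pos":[0,0.06,0],"rotation":[0,0,0]}]'
cat > pm.py <<'E'
from h import *
s=snap('wrist');h=cv2.cvtColor(s['color'],cv2.COLOR_RGB2HSV).astype(int);q=pose()[0]
print('travel',np.hypot(q[0]-.52,q[1]+.3525))
for r in(158,164,170): print(r,[tuple(int(x) for x in c) for c in h[r,312:332]])
E
python3 pm.py
```

```text
clock: 56.1
tool_pos: [0.4563, -0.3066, 0.0735]
orientation: [-179.6, 0.1, -125.3]
force: [8.8, -7.5, -0.2]
opening: 0.0118
gripper_force: 30.0
travel 0.07844593528321364
158 [(24, 5, 255), (24, 5, 255), (24, 5, 255), (25, 6, 255), (28, 12, 254), (24, 48, 252), (18, 91, 224), (16, 61, 154), (15, 32, 129), (16, 27, 125), (16, 27, 124), (14, 26, 126), (17, 29, 125), (18, 34, 128), (21, 41, 131), (21, 47, 131), (21, 47, 131), (22, 46, 144), (22, 45, 187), (25, 31, 238)]
164 [(30, 6, 254), (30, 6, 254), (30, 6, 254), (26, 8, 254), (27, 18, 254), (23, 55, 250), (17, 85, 209), (16, 46, 143), (16, 30, 127), (13, 28, 126), (15, 28, 126), (16, 26, 126), (15, 28, 128), (19, 38, 129), (22, 43, 130), (22, 45, 130), (22, 50, 148), (23, 44, 213), (25, 19, 249), (27, 10, 254)]
170 [(25, 6, 255), (25, 6, 255), (25, 6, 255), (26, 7, 255), (26, 16, 254), (23, 59, 250), (17, 94, 208), (17, 49, 140), (16, 30, 126), (16, 27, 125), (20, 25, 124), (17, 29, 125), (16, 27, 124), (18, 34, 126), (21, 42, 128), (21, 47, 140), (22, 47, 188), (25, 30, 241), (28, 12, 253), (26, 7, 254)]
```

```bash

python3 -m creep '[{"grip":1,"delta_pos":[0,0,0],"rotation":[0,0,0]},{"grip":1,"delta_pos":[0,0,0],"rotation":[0,0,0]},{"grip":1,"delta_pos":[0,0,0],"rotation":[0,0,0]},{"grip":1,"delta_pos":[0,0,0],"rotation":[0,0,0]},{"grip":1,"delta_pos":[0,0,0],"rotation":[0,0,0]}]' >/dev/null
python3 -m creep '[{"grip":1,"delta_pos":[0,0,0],"rotation":[0,0,0]},{"grip":1,"delta_pos":[0,0,0],"rotation":[0,0,0]},{"grip":1,"delta_pos":[0,0,0],"rotation":[0,0,0]},{"grip":1,"delta_pos":[0,0,0],"rotation":[0,0,0]},{"grip":1,"delta_pos":[0,0,0],"rotation":[0,0,0]}]' >/dev/null
python3 -m creep '[{"grip":1,"delta_pos":[0,0,0],"rotation":[0,0,0]},{"grip":1,"delta_pos":[0,0,0],"rotation":[0,0,0]},{"grip":1,"delta_pos":[0,0,0],"rotation":[0,0,0]},{"grip":1,"delta_pos":[0,0,0],"rotation":[0,0,0]},{"grip":1,"delta_pos":[0,0,0],"rotation":[0,0,0]}]' >/dev/null
python3 -m creep '[{"grip":1,"delta_pos":[0,0,0],"rotation":[0,0,0]},{"grip":1,"delta_pos":[0,0,0],"rotation":[0,0,0]},{"grip":1,"delta_pos":[0,0,0],"rotation":[0,0,0]},{"grip":1,"delta_pos":[0,0,0],"rotation":[0,0,0]},{"grip":1,"delta_pos":[0,0,0],"rotation":[0,0,0]}]' >/dev/null
python3 -m creep '[{"grip":1,"delta_pos":[0,0,0],"rotation":[0,0,0]},{"grip":1,"delta_pos":[0,0,0],"rotation":[0,0,0]},{"grip":1,"delta_pos":[0,0,0],"rotation":[0,0,0]},{"grip":1,"delta_pos":[0,0,0],"rotation":[0,0,0]},{"grip":1,"delta_pos":[0,0,0],"rotation":[0,0,0]}]'
python3 -m creep '[{"grip":1,"delta_pos":[0,0,0],"rotation":[0,0,0]},{"grip":1,"delta_pos":[0,0,0],"rotation":[0,0,0]},{"grip":1,"delta_pos":[0,0,0],"rotation":[0,0,0]},{"grip":1,"delta_pos":[0,0,0],"rotation":[0,0,0]},{"grip":1,"delta_pos":[0,0,0],"rotation":[0,0,0]}]' >/dev/null
python3 pm.py
```

```text
clock: 58.65
tool_pos: [0.4565, -0.3067, 0.0735]
orientation: [-179.6, 0.1, -125.3]
force: [8.3, -7.5, 0.3]
opening: 0.0118
gripper_force: 30.0
travel 0.07826364640295892
158 [(24, 5, 255), (23, 4, 255), (24, 5, 255), (25, 6, 255), (27, 10, 255), (25, 37, 252), (19, 81, 226), (16, 59, 156), (16, 30, 129), (15, 28, 127), (14, 26, 126), (16, 26, 127), (15, 32, 126), (18, 34, 126), (21, 39, 132), (23, 45, 135), (21, 46, 149), (22, 47, 175), (22, 44, 201), (25, 32, 236)]
164 [(30, 6, 254), (30, 6, 254), (30, 7, 254), (30, 7, 254), (26, 14, 254), (24, 42, 250), (18, 71, 212), (15, 42, 144), (12, 30, 128), (15, 24, 126), (15, 24, 125), (15, 28, 127), (16, 30, 127), (18, 36, 129), (21, 47, 129), (22, 48, 132), (23, 49, 146), (22, 45, 204), (23, 22, 247), (27, 10, 253)]
170 [(25, 6, 255), (25, 6, 255), (25, 6, 255), (26, 7, 255), (27, 11, 254), (24, 37, 251), (19, 73, 214), (17, 45, 143), (18, 26, 126), (17, 29, 124), (17, 29, 125), (17, 29, 125), (18, 30, 128), (21, 34, 126), (21, 45, 129), (23, 45, 130), (22, 47, 148), (22, 44, 213), (24, 20, 250), (27, 9, 254)]
```

Held 3 s at the mark; ease home.

```bash

python3 -m creep '[{"grip":1,"delta_pos":[0,-0.06,0],"rotation":[0,0,0]},{"grip":1,"delta_pos":[0,-0.12,0],"rotation":[0,0,0]},{"grip":1,"delta_pos":[0,-0.18,0],"rotation":[0,0,0]},{"grip":1,"delta_pos":[0,-0.24,0],"rotation":[0,0,0]},{"grip":1,"delta_pos":[0,-0.3,0],"rotation":[0,0,0]}]' >/dev/null
python3 -m creep '[{"grip":1,"delta_pos":[0,-0.06,0],"rotation":[0,0,0]},{"grip":1,"delta_pos":[0,-0.12,0],"rotation":[0,0,0]},{"grip":1,"delta_pos":[0,-0.18,0],"rotation":[0,0,0]},{"grip":1,"delta_pos":[0,-0.24,0],"rotation":[0,0,0]},{"grip":1,"delta_pos":[0,-0.3,0],"rotation":[0,0,0]}]'
python3 -m creep '[{"grip":1,"delta_pos":[0,-0.05,0],"rotation":[0,0,0]},{"grip":1,"delta_pos":[0,-0.1,0],"rotation":[0,0,0]},{"grip":1,"delta_pos":[0,-0.13,0],"rotation":[0,0,0]},{"grip":1,"delta_pos":[0,-0.16,0],"rotation":[0,0,0]},{"grip":1,"delta_pos":[0,-0.16,0],"rotation":[0,0,0]}]'
python3 -c "
from h import *
print(go((.52,-.3525,.0735),-125.4))"
```

```text
clock: 60.2
tool_pos: [0.504, -0.341, 0.0735]
orientation: [-179.7, 0.0, -125.3]
force: [4.9, -2.2, 6.0]
opening: 0.0116
gripper_force: 30.0
clock: 60.7
tool_pos: [0.5167, -0.3501, 0.0735]
orientation: [-179.8, 0.0, -125.3]
force: [3.2, -1.8, 6.5]
opening: 0.0123
gripper_force: 30.0
[[0.001, -0.04, 0.0], [-0.0027, 0.0004, 0.0006]]
```

```bash

python3 -m creep '[{"grip":1,"delta_pos":[0,-0.015,0],"rotation":[0,0,0]},{"grip":1,"delta_pos":[0,-0.03,0],"rotation":[0,0,0]},{"grip":1,"delta_pos":[0,-0.04,0],"rotation":[0,0,0]},{"grip":1,"delta_pos":[0,-0.04,0],"rotation":[0,0,0]}]'
python3 -m creep '[{"grip":1,"delta_pos":[0,-0.01,0],"rotation":[0,0,0]},{"grip":1,"delta_pos":[0,-0.02,0],"rotation":[0,0,0]},{"grip":1,"delta_pos":[0,-0.02,0],"rotation":[0,0,0]},{"grip":1,"delta_pos":[0,-0.02,0],"rotation":[0,0,0]}]'
```

```text
clock: 61.1
tool_pos: [0.5197, -0.3522, 0.0735]
orientation: [-179.8, 0.0, -125.3]
force: [2.6, -2.3, 6.1]
opening: 0.0118
gripper_force: 30.0
clock: 61.5
tool_pos: [0.52, -0.3525, 0.0735]
orientation: [-179.9, 0.0, -125.4]
force: [-0.7, 2.8, 11.2]
opening: 0.0117
gripper_force: 30.0
```

```bash

python3 -m creep '[{"grip":0.82,"delta_pos":[0,0,0],"rotation":[0,0,0]},{"grip":0.75,"delta_pos":[0,0,0],"rotation":[0,0,0]},{"grip":0.65,"delta_pos":[0,0,0],"rotation":[0,0,0]},{"grip":0.65,"delta_pos":[0,0,0],"rotation":[0,0,0]},{"grip":0.65,"delta_pos":[0,0,-0.1],"rotation":[0,0,0]}]'
python3 -m creep '[{"grip":0.65,"delta_pos":[0,0,-0.3],"rotation":[0,0,0]},{"grip":0.65,"delta_pos":[0,0,-0.6],"rotation":[0,0,0]},{"grip":0.65,"delta_pos":[0,0,-1],"rotation":[0,0,0]},{"grip":0.65,"delta_pos":[0,0,-1],"rotation":[0,0,0]}]' >/dev/null
python3 -m creep '[{"grip":0.65,"delta_pos":[0,0,-0.4],"rotation":[0,0,0.3]},{"grip":0.65,"delta_pos":[0,0,-0.8],"rotation":[0,0,0.3]},{"grip":0.65,"delta_pos":[0,0,-1],"rotation":[0,0,0.3]},{"grip":0.65,"delta_pos":[0,0,-1],"rotation":[0,0,0.3]}]' >/dev/null
python3 -m creep '[{"grip":0.65,"delta_pos":[-0.6,0.2,-0.5],"rotation":[0,0,0.3067]},{"grip":0.65,"delta_pos":[-0.9,0.5,-0.5],"rotation":[0,0,0.3067]},{"grip":0.65,"delta_pos":[-0.9,0.9,-0.5],"rotation":[0,0,0.3067]},{"grip":0.65,"delta_pos":[-0.9,0.9,-0.5],"rotation":[0,0,0.3067]},{"grip":0.65,"delta_pos":[-0.9,0.9,-0.5],"rotation":[0,0,0.3067]}]' 
python3 -c "
from h import *
print(go((.66,-.05,.33),180))"
```

```text
clock: 62.0
tool_pos: [0.5188, -0.3524, 0.0805]
orientation: [179.8, -0.0, -125.4]
force: [0.0, 0.4, -0.5]
opening: 0.0303
gripper_force: 0.0
clock: 63.3
tool_pos: [0.5579, -0.2299, 0.332]
orientation: [180.0, 0.0, -179.8]
force: [-0.1, -0.4, 0.3]
opening: 0.0306
gripper_force: 0.0
[[-1.027, 1.795, 0.021], [0.0001, 0.0002, 0.0023]]
```

```bash

python3 sv.py z0 wrist
python3 -m creep '[{"grip":0.5,"delta_pos":[-0.55,0.9,0],"rotation":[0,0,0]},{"grip":0.5,"delta_pos":[-0.55,0.9,0],"rotation":[0,0,0]},{"grip":0.5,"delta_pos":[-0.55,0.9,0],"rotation":[0,0,0]},{"grip":0.5,"delta_pos":[-0.55,0.9,0],"rotation":[0,0,0]}]' >/dev/null
python3 -m creep '[{"grip":0.5,"delta_pos":[-0.55,0.9,0],"rotation":[0,0,0]},{"grip":0.5,"delta_pos":[-0.55,0.9,0],"rotation":[0,0,0]},{"grip":0.5,"delta_pos":[-0.55,0.9,0],"rotation":[0,0,0]},{"grip":0.5,"delta_pos":[-0.55,0.9,0],"rotation":[0,0,0]}]'
python3 sv.py z1 wrist scene; python3 wt.py z1wr
python3 - <<'E'
from h import *
# lid ellipse & tab now vs planes; handle: orange blob in z0
s=np.load('pics/z1wr.npy',allow_pickle=True).item();h=cv2.cvtColor(s['color'],cv2.COLOR_RGB2HSV)
c0=tuple(int(x) for x in proj(s,(.634,.214,.094)));m=((h[...,1]<45)&(h[...,2]>225)).astype(np.uint8);w=np.zeros_like(m);cv2.circle(w,c0,46,1,-1)
k=max(cv2.findContours(m*w,0,2)[0],key=cv2.contourArea);e=cv2.fitEllipse(cv2.convexHull(k));print('lid',e,plane(s,e[0],.094).round(4))
s=np.load('pics/z0wr.npy',allow_pickle=True).item();h=cv2.cvtColor(s['color'],cv2.COLOR_RGB2HSV)
c0=tuple(int(x) for x in proj(s,(.5193,-.3505,.083)));m=((h[...,0]>8)&(h[...,0]<18)&(h[...,1]>120)&(h[...,2]>185)).astype(np.uint8);w[:]=0;cv2.circle(w,c0,25,1,-1)
k=max(cv2.findContours(m*w,0,2)[0],key=cv2.contourArea);r=cv2.minAreaRect(k);print('handle',c0,r,plane(s,r[0],.083).round(4))
s=np.load('pics/z1sc.npy',allow_pickle=True).item();s0=np.load('pics/scene0.npy',allow_pickle=True).item()
d=np.abs(s['color'].astype(int)-s0['color']).max(2)
for n,x,y in[('cone1',345,210),('cone2',345,278),('cone3',370,271),('jar',257,290),('sleeve',232,181),('block',185,198),('brush',412,150),('handle',188,230),('lid',382,215)]: print(n,d[y-12:y+12,x-12:x+12].mean().round(1))
E
```

```text
[ 0.5579 -0.2309  0.3317]
clock: 64.15
tool_pos: [0.6681, -0.0518, 0.3307]
orientation: [-180.0, -0.1, -179.9]
force: [-1.3, 0.0, 0.6]
opening: 0.044
gripper_force: 0.0
[ 0.6674 -0.0531  0.3316]
z1wr
   [282.6 122.2] 16.4 [0.5985, -0.1071]
   [285.5 166.5] 15.6 [0.664, -0.1047]
   [351.6 123.2] 16.4 [0.5999, -0.0058]
   [363. 168.] 16.0 [0.6661, 0.0134]
   [385.9 225.8] 14.0 [0.7598, 0.0542]
   [427.5 225. ] 10.0 [0.7586, 0.122]
   [441.8  94.4] 12.0 [0.558, 0.1241]
   [492.3 188.8] 6.6 [0.6981, 0.2206]
   [595.   79.6] 7.2 [0.5293, 0.359]
   [580.7 229. ] 8.6 [0.7672, 0.3904]
lid ((520.8148803710938, 152.3181915283203), (73.77073669433594, 82.74622344970703), 84.13491821289062) [0.6324 0.2064 0.094 ]
handle (227, 147) ((229.9421844482422, 146.124267578125), (35.42905807495117, 13.362399101257324), 54.688785552978516) [ 0.5182 -0.3466  0.083 ]
cone1 20.1
cone2 3.4
cone3 11.2
jar 1.7
sleeve 44.4
block 56.5
brush 37.1
handle 21.3
lid 3.9
```

```bash
python3 - <<'E'
from h import *
a=np.load('pics/scene0.npy',allow_pickle=True).item()['color'];b=np.load('pics/z1sc.npy',allow_pickle=True).item()['color']
for n,x,y,r in[('brushtop',415,140,12),('cone1',345,210,10),('sleeve',232,181,13),('block',185,198,16),('handle',186,232,14),('lid',382,212,18),('collar',408,152,10)]:
    R=cv2.matchTemplate(b[y-r-10:y+r+10,x-r-10:x+r+10],a[y-r:y+r,x-r:x+r],cv2.TM_CCOEFF_NORMED);_,v,_,l=cv2.minMaxLoc(R);print(n,round(v,2),(l[0]-10,l[1]-10))
E
```

```text
brushtop 0.84 (0, 0)
cone1 0.93 (0, 0)
sleeve 0.36 (-2, 0)
block 0.71 (0, 0)
handle 0.98 (0, 0)
lid 0.98 (0, 0)
collar 0.89 (0, 0)
```

```bash
python3 -c "
from plant import ctrl
print(ctrl.close_job())"
```

```text
the job is handed in; nothing more can be done
None
```

Job handed in at 64 s: brush back on its fork, lid back on the pot, all four weights standing in the pan; the gauge was then held about 3 s at the marker and eased home. The last images showed nothing out of place, but the sleeve was too shadowed there to confirm; the arm never went near it.

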